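# Find the dressing stick among the lidded tubs and lay it out for inspection

### The arm

A 7-joint arm with a two-finger parallel gripper is mounted at the origin on a cart in front of the work surface, level with it; the furniture and walls round the work are solid. World frame = base frame: x ahead of the robot, y to its left, z up, the work surface at z = 0. Lengths are in m, angles in rad, forces in N, time in s.
With the tool pointing down it reaches from about 0.35 to 0.9 m from the base axis. Payload 8.1 kg.
Tool frame: the origin (TCP) lies on the centre line of the jaws, within the pads' length; the fingertips stand 17 mm ahead of it and the grasp point (between the pads) lies 2 mm behind it; z points along the fingers, y is the direction in which the jaws open and shut (so a half turn about z gives the same grasp; the last joint's range is limited). The gripper opens to 92 mm and grips with 3 to 60 N. Pads are 19 mm wide; open, the fingers measure 130 mm over their backs; the gripper's body (75 mm by 190 mm) begins 47 mm behind the grasp point.
Start: joints at [1.103, 0.434, 0.025, 1.573, -0.012, 1.134, -0.075], TCP at [0.223, -0.584, 0.244] pointing down, gripper open.
Joint ranges: [-2.62, 2.62], [-0.44, 2.09], [-1.27, 1.32], [0.08, 2.57], [-1.32, 4.46], [0.12, 2], [-2.74, 2.74]. Speed limits (rad/s): [2.22, 2.22, 3.01, 3.01, 3.14, 3.14, 3.14].

### API

Orientations are given as a rotation vector (axis times angle).
In Python, from cell import arm gives the robot as it stands.
- The arm moves only by the shell command python3 -m creep 'ROWS' [FORCE]. ROWS is JSON, a list that holds one entry, the list of rows, each a list of 7 numbers: the shift along the world's x, y, z in cm, then the turn, a rotation vector about the world's x, y, z in degrees, then the opening, from -1 (shut) to 1 (fully open), so that 0 is half open. In form: [[[tx, ty, tz, ax, ay, az, jaw], ...]]. A call has 1 to 5 rows; each row is the pose to reach, as a shift and turn from the pose commanded when the call began; what a row does not reach only later rows make up. A row lasts 1/10 s, in which the tool goes at most 50 mm and 8.59 degrees, less where a joint would pass 70% of its speed; a pose out of reach is approached as far as the arm can. A call with a gripper value outside its range is refused whole. The fingers move at their own pace and stop on an object; FORCE is the grip in N (left out, the last holds). Time passes only in rows, so rows that repeat a pose let the fingers close. It gives the time, the measured TCP pose, the force and the opening at its end, in the units of the state.
- arm.observe(): the state, without advancing time (a new reading comes with each control period).
- arm.get_image(name): name is "scene" or "top"; returns the picture (420x560x3 uint8, red, green, blue); there is no depth.
- arm.camera_model(name): a dict with "vfov" (degrees; the focal length in pixels is half the picture's height over the tangent of half this angle, whatever the lens; pixels are square), "cx", "cy" (the principal point, pixels), "cam_to_world" (4x4, takes a point from camera to world coordinates). Camera axes: x right, y down, z forward; pixel columns grow to the right and rows downward; lengths in m; the calibration is good to about 2 mm. A picture is of the moment at which its call begins. camera_model takes no time and is no camera call.
- arm.sign_off(): hands the job in, once; it reports no verdict.
The state is a dict: "clock": time; "joints": joint angles; "dq": joint speeds; "joint_efforts": joint torques, N m; "position": TCP position; "ee_rot": TCP orientation; "force": force on the tool from outside, world axes, zero at the start; "ft_torque": the same for the moment, N m; "width": opening from 0.0 (shut) to 1.0 (fully open).
Only numpy, scipy, OpenCV 4.12 (cv2) and the standard library are available. Lean on these libraries where they do the work, as an engineer would, in place of code of your own. Each camera call takes 0.05 s, during which the arm holds its last target.

### The job

One of the three identical lidded tubs in the sloping rack holds the slim white dressing stick that is to be inspected next. Go through the tubs from the left, swinging each lid right up to look inside and going no further than the tub that holds it; lift the stick out and set it down (do not drop it) lying across both saddles of the inspection rest, centred on them. In the end all three lids must be pressed shut until they click, the other parts still in their tubs and the things on the desk where they stand.

Things in the scene. Friction and masses are not known exactly. Their poses are not given: they have to be found in the camera images.
- rack: sloping bench rack of bent tube and grey sheet, 300 mm wide, that carries three tubs side by side; fixed to the desk. Origin on the desk under its middle; x points away from the front (the low side), y to its left as seen from the front, z up. The tubs are inclined 30 degrees, low at the front. An upright divider panel closes the desk's left edge, 0.22 to 0.32 m left of the middle tub and 0.31 m high.
- tub_left_floor (a point): centre of the inner floor of the left (+y of the rack) tub. x points up the slope, y to the left, z square out of the tub (30 degrees from vertical, leaning towards the front). All three tubs are alike: plain grey, 130 mm long (x), 92 mm wide, walls 3 mm, inside 124 x 86 mm and 32 mm deep above the rubber liner; 97 mm from tub to tub.
- lid_left (a joint): hinge of the left (+y of the rack) tub's lid, rad: 0 shut, 1.70 fully up at its stop, where it still overhangs the tub by 23 degrees from the vertical. The stiff hinge keeps it wherever it is left. A bead on the lid snaps over a sprung nib in the tub's front wall: about 7 N at the tab frees it or clicks it in. Clicked in it reads under 0.012; merely lying on the nib about 0.06.
- tab_left (a point): grip point of the thumb tab on the left (+y of the rack) tub's lid: a dark tongue 30 mm wide (y), 7 mm thick (z), that sticks out 37 mm beyond the lid's front edge, clear on both sides and below; the point is 22 mm out from that edge, in mid-thickness, 152 mm from the hinge line and, lid shut, 2 mm higher along the tub's z. Turns with the lid: x points from the tab towards the hinge, z out of the lid's upper face.
- hinge_left (a point): middle of the left (+y of the rack) lid's hinge line, on the tub's upper edge; the line runs along y. The tab swings up and back about it.
- tub_mid_floor (a point): centre of the inner floor of the middle tub. x points up the slope, y to the left, z square out of the tub (30 degrees from vertical, leaning towards the front). All three tubs are alike: plain grey, 130 mm long (x), 92 mm wide, walls 3 mm, inside 124 x 86 mm and 32 mm deep above the rubber liner; 97 mm from tub to tub.
- lid_mid (a joint): hinge of the middle tub's lid, rad: 0 shut, 1.70 fully up at its stop, where it still overhangs the tub by 23 degrees from the vertical. The stiff hinge keeps it wherever it is left. A bead on the lid snaps over a sprung nib in the tub's front wall: about 7 N at the tab frees it or clicks it in. Clicked in it reads under 0.012; merely lying on the nib about 0.06.
- tab_mid (a point): grip point of the thumb tab on the middle tub's lid: a dark tongue 30 mm wide (y), 7 mm thick (z), that sticks out 37 mm beyond the lid's front edge, clear on both sides and below; the point is 22 mm out from that edge, in mid-thickness, 152 mm from the hinge line and, lid shut, 2 mm higher along the tub's z. Turns with the lid: x points from the tab towards the hinge, z out of the lid's upper face.
- hinge_mid (a point): middle of the middle lid's hinge line, on the tub's upper edge; the line runs along y. The tab swings up and back about it.
- tub_right_floor (a point): centre of the inner floor of the right (-y of the rack) tub. x points up the slope, y to the left, z square out of the tub (30 degrees from vertical, leaning towards the front). All three tubs are alike: plain grey, 130 mm long (x), 92 mm wide, walls 3 mm, inside 124 x 86 mm and 32 mm deep above the rubber liner; 97 mm from tub to tub.
- lid_right (a joint): hinge of the right (-y of the rack) tub's lid, rad: 0 shut, 1.70 fully up at its stop, where it still overhangs the tub by 23 degrees from the vertical. The stiff hinge keeps it wherever it is left. A bead on the lid snaps over a sprung nib in the tub's front wall: about 7 N at the tab frees it or clicks it in. Clicked in it reads under 0.012; merely lying on the nib about 0.06.
- tab_right (a point): grip point of the thumb tab on the right (-y of the rack) tub's lid: a dark tongue 30 mm wide (y), 7 mm thick (z), that sticks out 37 mm beyond the lid's front edge, clear on both sides and below; the point is 22 mm out from that edge, in mid-thickness, 152 mm from the hinge line and, lid shut, 2 mm higher along the tub's z. Turns with the lid: x points from the tab towards the hinge, z out of the lid's upper face.
- hinge_right (a point): middle of the right (-y of the rack) lid's hinge line, on the tub's upper edge; the line runs along y. The tab swings up and back about it.
- stick_center (a point): centre of the wanted part: a loose, slim, plain white square bar of ceramic (a dressing stick), 103 mm long (y), 11 mm wide (x), 10 mm high (z); lies in one of the tubs, lengthwise up the slope, about in the middle. Grip it across its 11 mm width, near the middle.
- drill_center (a point): a steel twist drill with black shank, 110 mm long, lying in another of the tubs; stays there. Origin near its middle.
- keys_center (a point): a folding hex key holder, 33 x 97 x 21 mm, lying in the third tub; stays there. Origin near its middle.
- rest: aluminium inspection rest fixed to the desk: base plate 54 x 100 x 8 mm with two flared saddles 60 mm apart (centre to centre, along y), each 10 mm thick, its flat seat 14 mm wide and 26 mm above the desk, flaring to about 32 mm wide at 39 mm height. Origin on the desk under its middle; y is the direction in which the stick shall lie across both saddles, either way round.
- rest_seat (a point): where the stick's centre comes to lie on the rest: midway between the saddles, 31 mm above the desk (5 mm above their seats); axes as the rest's.
- mug: ceramic mug, 82 x 117 x 91 mm high, a bystander; origin at its underside.
- caliper: digital caliper, 77 x 248 x 13 mm, lying behind the rest, a bystander.
- screwdriver: screwdriver, 26 x 176 x 22 mm, lying to the right, a bystander.
- marker_pen: marker pen, 17 x 135 x 16 mm, lying to the right, a bystander.
- spare_lens: black lens standing on its cap, 49 mm across, 35 mm high, a bystander.
- stick: the same white stick; origin on its underside, under its centre.

How it is judged:
On the way, in this order (a step that is already met when the one before it is completed fails the run):
1. the left tub's lid is swung up, the others still shut (value of joint lid_left above 1.2 rad and value of joint each of lid_mid, lid_right below 0.35 rad), for 0.1 s.
2. the stick is lifted out of the left tub; or, if it is not there, the middle tub's lid is swung up ((((distance between stick_center and tub_left_floor above 0.07 m and distance between stick_center and tub_mid_floor above 0.07 m and distance between stick_center and tub_right_floor above 0.07 m) and value of joint lid_left above 0.5 rad) or (value of joint lid_mid above 1.2 rad and distance between stick_center and tub_mid_floor below 0.045 m))), for 0.1 s.
3. the stick from the left tub lies on the rest; or the stick is lifted out of the middle tub (((horizontal distance between stick_center and rest_seat below 0.015 m and height (world z) of stick_center between 0.025 and 0.036 m and angle between the y axis of stick_center and the y axis of rest, either way round below 0.1 rad and angle between stick_center's own y axis and vertical between 1.47 and 1.67 rad) or ((distance between stick_center and tub_left_floor above 0.07 m and distance between stick_center and tub_mid_floor above 0.07 m and distance between stick_center and tub_right_floor above 0.07 m) and value of joint lid_mid above 0.5 rad))), for 0.1 s.
At the end, for the whole second after the job is handed in: The stick lies at rest across both saddles of the rest, its centre within 15 mm of the middle between the saddles and its length within 0.1 rad of the rest's y, either way round; all three lids have clicked shut (joint below 0.02 rad) (horizontal distance between stick_center and rest_seat below 0.015 m and height (world z) of stick_center between 0.025 and 0.036 m and angle between the y axis of stick_center and the y axis of rest, either way round below 0.1 rad and angle between stick_center's own y axis and vertical between 1.47 and 1.67 rad and value of joint each of lid_left, lid_mid, lid_right below 0.02 rad and linear speed of stick below 0.02 m/s); the robot touches nothing.
It fails at once if a tub further to the right is opened while the stick still lies in one to its left ((distance between stick_center and tub_left_floor below 0.045 m and value of joint any of lid_mid, lid_right above 0.35 rad) or (distance between stick_center and tub_mid_floor below 0.045 m and value of joint lid_right above 0.35 rad)).
It fails at once if the drill or the hex keys are taken out of their tubs (distance of any of drill_center, keys_center from where it was at the start of the episode above 0.06 m).
It fails at once if the stick is dropped on the rest instead of being set down (horizontal distance between stick_center and rest_seat below 0.05 m and height (world z) of stick_center above 0.055 m and contact force between the fingers and stick below 0.02 N).
It fails at once if the mug, caliper, lens, screwdriver or pen is pushed away (distance of any of mug, caliper, spare_lens, screwdriver, marker_pen from where it was at the start of the episode above 0.03 m).
It also fails if it takes over 72 s, if anything falls off the work surface, if the arm or the gripper's body presses on something with over 40 N, if the wrist force passes 120 N, or if a joint passes its speed limit or range.

## Working session

There is one attempt and no reset: what is moved stays moved. The work goes in short steps, Python scripts to look and compute and a shell command to move; the robot and the scene stay as the last step left them, time stands still between calls to the robot, and variables do not carry over. Pictures are saved under pics/ and viewed, and the job is handed in when it is done.

```bash
ls; mkdir -p pics; python3 - <<'E'
from cell import arm
import cv2
s=arm.observe()
for k,v in s.items(): print(k,v)
for n in("scene","top"):
    im=arm.get_image(n); cv2.imwrite(f"pics/{n}0.png",im[:,:,::-1]); print(arm.camera_model(n))
E
```

```text
pics
clock 0.0
joints [ 1.10339119  0.43519136  0.02496627  1.57409756 -0.01159103  1.13399365
 -0.07513316]
dq [-5.32223341e-04  9.48980670e-05 -1.53162901e-03  1.56223407e-03
 -4.84048787e-04 -2.04324765e-05 -3.62481036e-04]
joint_efforts [ 1.96564863e-03 -6.67851591e+01  9.85987298e-01 -3.14454424e+01
 -6.05346495e-02  4.29122290e-02  1.21552316e-04]
position [ 0.22275654 -0.58343798  0.24296434]
ee_rot [-3.08804059e+00 -5.69448941e-01  6.62244857e-04]
force [-0.94671559 -0.56175735 -0.27920135]
ft_torque [-0.01912983  0.01438808  0.0235507 ]
width 0.9975407003866901
{'vfov': 57.30070527503742, 'cx': 277.48271151272843, 'cy': 209.7992156883377, 'cam_to_world': array([[-0.82994684, -0.32467339,  0.45362478,  0.07330812],
       [-0.55773321,  0.4668525 , -0.68628159,  0.60386736],
       [ 0.01104151, -0.82257883, -0.56854388,  0.67687449],
       [ 0.        ,  0.        ,  0.        ,  1.        ]])}
{'vfov': 47.20640873442836, 'cx': 289.90127879864104, 'cy': 210.27375426607207, 'cam_to_world': array([[ 0.02947987, -0.9909344 ,  0.13107228,  0.35171965],
       [-0.99956337, -0.02948808,  0.00187869, -0.06452893],
       [ 0.00200341, -0.13107043, -0.99137103,  1.34167583],
       [ 0.        ,  0.        ,  0.        ,  1.        ]])}
```

View pics/scene0.png

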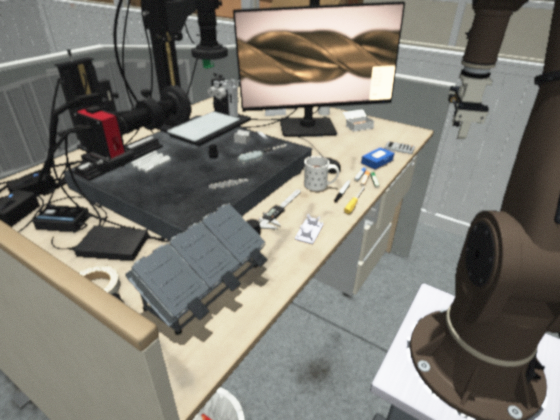

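View pics/top0.png

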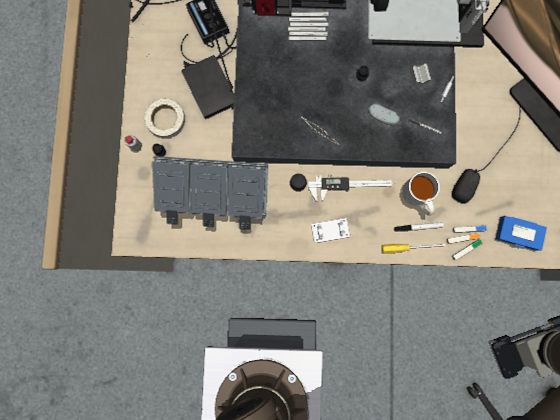

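The scene picture shows the rack at about (197,262) and the rest at (310,229). In the top picture the rack is at about (210,188), with its tabs at (172,219), (208,220) and (245,224), and the rest is at (330,230). I'll enlarge both areas.

```bash
python3 - <<'E'
import cv2
t=cv2.imread("pics/top0.png"); s=cv2.imread("pics/scene0.png")
cv2.imwrite("pics/c1.png",cv2.resize(t[145:240,140:280],None,fx=5.7,fy=5.7,interpolation=cv2.INTER_CUBIC))
cv2.imwrite("pics/c2.png",cv2.resize(t[205:255,295:365],None,fx=10,fy=10,interpolation=cv2.INTER_CUBIC))
cv2.imwrite("pics/c3.png",cv2.resize(s[195:335,120:280],None,fx=4.2,fy=4.2,interpolation=cv2.INTER_CUBIC))
E
```

```text
(no output)
```

View pics/c1.png

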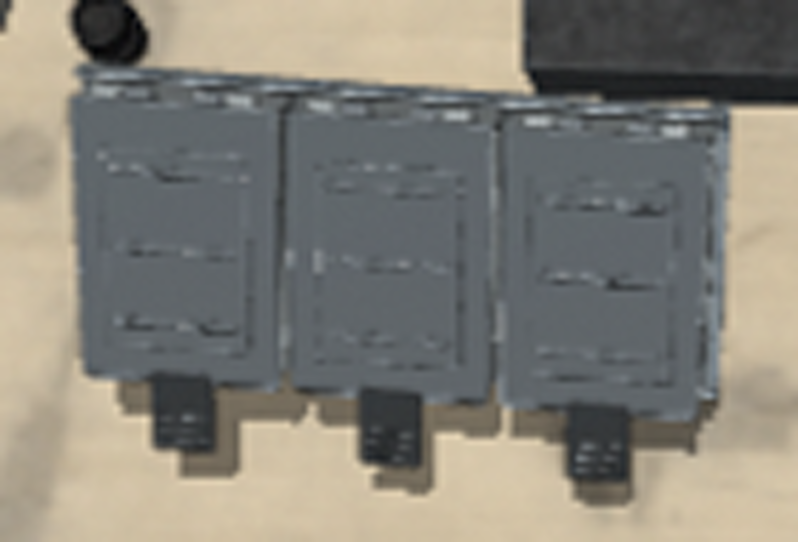

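View pics/c2.png

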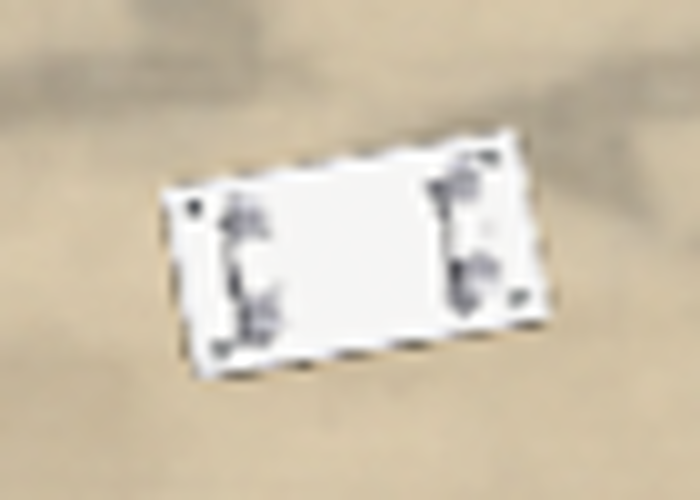

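View pics/c3.png

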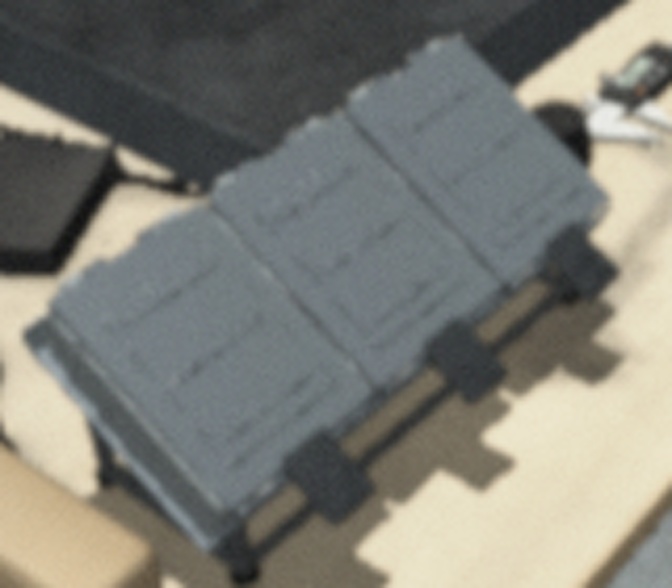

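```bash
cat > h.py <<'E'
import numpy as np
from cell import arm
from scipy.spatial.transform import Rotation as R
from scipy.optimize import least_squares
CM={n:arm.camera_model(n) for n in("scene","top")}
def proj(n,P):
    m=CM[n];T=np.linalg.inv(m["cam_to_world"]);f=210/np.tan(np.radians(m["vfov"]/2))
    p=(T[:3,:3]@np.atleast_2d(P).T).T+T[:3,3]
    return np.c_[m["cx"]+f*p[:,0]/p[:,2],m["cy"]+f*p[:,1]/p[:,2]]
def onz(n,uv,z):
    m=CM[n];f=210/np.tan(np.radians(m["vfov"]/2));M=m["cam_to_world"]
    d=M[:3,:3]@np.array([(uv[0]-m["cx"])/f,(uv[1]-m["cy"])/f,1]);o=M[:3,3]
    return o+d*(z-o[2])/d[2]
def rackR(yaw): # columns: u up slope, v left, n
    return R.from_euler("ZY",[yaw,-30],degrees=True).as_matrix() if 0 else R.from_euler("z",yaw).as_matrix()@R.from_euler("y",-np.pi/6).as_matrix()
E
cat > fit.py <<'E'
from h import *
t=lambda a:np.array(a)/5.7+[140,145]
s=lambda a:np.array(a)/4.2+[120,195]
# model pts (u,v,n) rel hinge_mid
tips=[(-.167,k*.097,.002) for k in(1,0,-1)]
back=[(0,.1435,.002),(0,.0485,.002),(0,-.0485,.002),(0,-.1435,.002)]
base=[(-.130,k*.097,.004) for k in(1,0,-1)]
M=np.array(tips+back); 
T=t([(185,450),(391,465),(599,481),(78,95),(287,107),(497,120),(722,132)])
S=s([(346,500),(487,385),(599,282),(50,305),(213,207),(350,95),(460,38)])
def res(p,w=1):
    P=p[:3]+M@rackR(p[3]).T
    return np.r_[(proj("top",P)-T).ravel(),(proj("scene",P)-S).ravel()]
r=least_squares(res,[.65,.2,.15,0],loss="soft_l1")
print(r.x); print(res(r.x).reshape(-1,2).round(1))
p=r.x;Q=rackR(p[3])
for k,n in((1,"L"),(0,"M"),(-1,"R")):
    print(n,"tab",(p[:3]+Q@[-.152,k*.097,.002]).round(4),"hinge",(p[:3]+Q@[0,k*.097,0]).round(4),"floor",(p[:3]+Q@[-.065,k*.097,-.032]).round(4))
cc=lambda a:np.array(a)/10+[295,205]
c=[onz("top",cc(q),.008) for q in((165,190),(515,130),(550,320),(205,378))]
c=np.array(c);print(c.round(4)); print(c.mean(0), np.linalg.norm(c[0]-c[1]),np.linalg.norm(c[1]-c[2]))
d=(c[0]-c[1]+c[3]-c[2])/2; print("rest yaw of y axis: ",np.degrees(np.arctan2(-d[0],d[1])))
print("scene rest",proj("scene",[c.mean(0)]))
E
python3 fit.py
```

```text
[ 0.62082749  0.14745952  0.13994791 -0.04574499]
[[ 0.4 -1.7]
 [ 0.2 -1.7]
 [-0.2 -1.8]
 [-0.8 -0.5]
 [-0.4  0.1]
 [ 0.7  0.7]
 [-1.6  1.3]
 [ 2.3  0.6]
 [ 0.6 -0.1]
 [ 1.3  0.5]
 [ 0.6 -0.6]
 [-1.1 -1.4]
 [-1.3  4.1]
 [ 0.1 -0.3]]
L tab [0.4928 0.2504 0.0657] hinge [0.6253 0.2444 0.1399] floor [0.585  0.2462 0.0797]
M tab [0.4883 0.1535 0.0657] hinge [0.6208 0.1475 0.1399] floor [0.5806 0.1493 0.0797]
R tab [0.4839 0.0566 0.0657] hinge [0.6164 0.0506 0.1399] floor [0.5761 0.0524 0.0797]
[[ 0.4912 -0.1234  0.008 ]
 [ 0.511  -0.2207  0.008 ]
 [ 0.4581 -0.2312  0.008 ]
 [ 0.4392 -0.1357  0.008 ]]
[ 0.47487931 -0.17772917  0.008     ] 0.09933761750468692 0.05389572935018604
rest yaw of y axis:  11.346156763213724
scene rest [[310.80160278 229.01391289]]
```

```bash
cat >> fit.py <<'E'
print("---free back offset")
def res2(p):
    M2=M.copy(); M2[3:,0]+=p[4]
    P=p[:3]+M2@rackR(p[3]).T
    a=np.r_[(proj("top",P)-T).ravel(),(proj("scene",P)-S).ravel()]; a[24:26]=0; return a
r=least_squares(res2,list(p)+[0],loss="soft_l1");print(r.x); print(res2(r.x).reshape(-1,2).round(1))
p=r.x;Q=rackR(p[3])
for k,n in((1,"L"),(0,"M"),(-1,"R")):
    print(n,"tab",(p[:3]+Q@[-.152,k*.097,.002]).round(4),"hinge",(p[:3]+Q@[0,k*.097,0]).round(4),"floor",(p[:3]+Q@[-.065,k*.097,-.032]).round(4))
import cv2
for n,a,f in(("top",(140,145,140,95),5.7),("scene",(120,195,160,140),4.2)):
    im=cv2.imread(f"pics/{n}0.png")[a[1]:a[1]+a[3],a[0]:a[0]+a[2]]
    im=cv2.resize(im,None,fx=f,fy=f,interpolation=cv2.INTER_CUBIC)
    for k in(1,0,-1):
        y=k*.097
        for poly in([(-.167,y-.015,.0055),(-.167,y+.015,.0055),(-.130,y+.015,.0055),(-.130,y-.015,.0055)],[(0,y-.046,0.003),(0,y+.046,0.003),(-.13,y+.046,0.003),(-.13,y-.046,0.003)]):
            q=(proj(n,p[:3]+np.array(poly)@Q.T)-a[:2]+0)*f
            cv2.polylines(im,[q.round().astype(int)],True,(0,0,255),1)
    cv2.imwrite(f"pics/ov_{n}.png",im)
E
python3 fit.py | sed -n '/---/,$p'
```

```text
---free back offset
[ 0.62178335  0.1477797   0.13930872 -0.0440801  -0.00078542]
[[ 0.4 -2. ]
 [ 0.2 -2. ]
 [-0.2 -2.1]
 [-0.8 -0.5]
 [-0.4  0.1]
 [ 0.6  0.6]
 [-1.7  1.2]
 [ 2.   0.6]
 [ 0.3 -0. ]
 [ 0.9  0.5]
 [ 0.6 -0.2]
 [-1.2 -1. ]
 [ 0.   0. ]
 [-0.1  0.1]]
L tab [0.4936 0.2505 0.065 ] hinge [0.6261 0.2447 0.1393] floor [0.5858 0.2465 0.0791]
M tab [0.4893 0.1536 0.065 ] hinge [0.6218 0.1478 0.1393] floor [0.5815 0.1496 0.0791]
R tab [0.485  0.0567 0.065 ] hinge [0.6175 0.0509 0.1393] floor [0.5773 0.0526 0.0791]
```

View pics/ov_top.png

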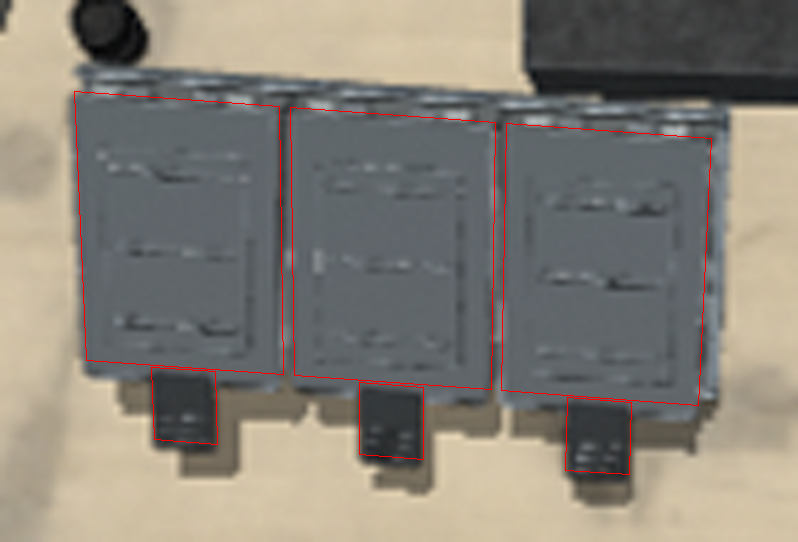

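View pics/ov_scene.png

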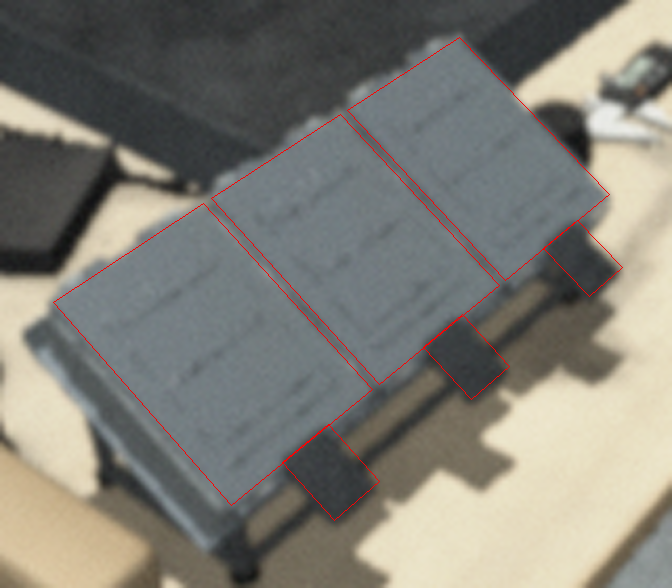

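The red model outlines fit both pictures to about 2 mm, so the rack pose is good. The rest measures 99.3 x 53.9 mm, against a true 100 x 54. Next I'll work out the tool orientation and the divider position.

```bash
python3 - <<'E'
from h import *
s=arm.observe()
Rm=R.from_rotvec(s["ee_rot"]).as_matrix(); print(Rm.round(3))
# desired: tool z down, y along +-rack v
for k in(1,-1):
    y=k*np.array([np.sin(.044),np.cos(.044),0]); z=np.array([0,0,-1.]);x=np.cross(y,z)
    D=np.c_[x,y,z]; print(k,"turn",np.degrees((R.from_matrix(D)*R.from_matrix(Rm).inv()).as_rotvec()).round(1))
for uv,z in(((122,190),0),((125,190),0),((85,190),.31),((70,190),.31),((78,100),.31),((66,250),.31)): print(uv,onz("top",uv,z).round(3))
print(proj("top",[[.59,.37,.31],[.59,.37,0]]))
E
```

```text
[[ 0.934  0.357 -0.001]
 [ 0.357 -0.934  0.001]
 [-0.    -0.001 -1.   ]]
1 turn [ 0.000e+00 -1.000e-01  1.566e+02]
-1 turn [ -0.1  -0.  -23.4]
(122, 190) [0.573 0.415 0.   ]
(125, 190) [0.573 0.406 0.   ]
(85, 190) [0.519 0.384 0.31 ]
(70, 190) [0.518 0.417 0.31 ]
(78, 100) [0.722 0.417 0.31 ]
(66, 250) [0.388 0.414 0.31 ]
[[ 94.26650772 158.46457443]
 [138.18613448 184.48954027]]
```

```bash
python3 -m creep '[[[4,3.2,0,0,0,7.8,0.4],[8,6.4,0,0,0,15.6,0.4],[12,9.6,0,0,0,23.4,0.4],[16,12.8,0,0,0,31.3,0.4],[20,16,0,0,0,39.1,0.4]]]'
python3 -m creep '[[[2.4,4.5,0,0,0,7.8,0.4],[4.8,9,0,0,0,15.6,0.4],[7.2,13.5,0,0,0,23.4,0.4],[9.6,18,0,0,0,31.3,0.4],[12.1,22.6,0,0,0,39.1,0.4]]]'
python3 -c "
from cell import arm;print(arm.observe()['joints'].round(2))"
```

```text
clock: 0.6
position: [0.4193, -0.4262, 0.2436]
ee_rot: [-2.716, -1.578, 0.0]
force: [0.3, -1.5, 0.2]
width: 0.705
clock: 1.1
position: [0.5365, -0.2055, 0.2436]
ee_rot: [-2.032, -2.396, 0.0]
force: [1.8, -0.6, -0.1]
width: 0.703
[ 0.58  0.39 -0.42  1.67  0.17  1.12  0.28]
```

```bash
python3 -m creep '[[[0.3,4.7,0,0,0,7.8,0.4],[0.6,9.4,0,0,0,15.6,0.4],[0.9,14.1,0,0,0,23.4,0.4],[1.2,18.8,0,0,0,31.3,0.4],[1.4,23.7,0,0,0,39.1,0.4]]]'
python3 -m creep '[[[-1.3,4.2,0,0,0,7.8,0.4],[-2.6,8.4,0,0,0,15.6,0.4],[-3.9,12.6,0,0,0,23.4,0.4],[-5.2,16.8,0,0,0,31.3,0.4],[-6.7,21.1,0,0,0,39.1,0.4]]]'
python3 - <<'E'
from h import *
s=arm.observe();print(s['joints'].round(2));Rm=R.from_rotvec(s["ee_rot"]).as_matrix(); print(Rm.round(3))
y=np.array([np.sin(.044),np.cos(.044),0]); z=np.array([0,0,-1.]);x=np.cross(y,z)
D=np.c_[x,y,z]; print("turn",np.degrees((R.from_matrix(D)*R.from_matrix(Rm).inv()).as_rotvec()).round(1))
import cv2
for n in("scene","top"):
    cv2.imwrite(f"pics/{n}1.png",arm.get_image(n)[:,:,::-1])
E
```

```text
clock: 1.6
position: [0.5499, 0.0311, 0.2436]
ee_rot: [-1.114, -2.938, 0.001]
force: [0.3, 0.4, -1.0]
width: 0.7
clock: 2.1
position: [0.4825, 0.2418, 0.2435]
ee_rot: [-0.066, -3.141, 0.001]
force: [1.3, 0.4, -0.6]
width: 0.699
[ 0.05  0.42 -0.84  1.73  0.34  1.14  0.64]
[[-0.999  0.042 -0.   ]
 [ 0.042  0.999 -0.   ]
 [ 0.    -0.    -1.   ]]
turn [ 0.  -0.  -0.1]
```

View pics/scene1.png

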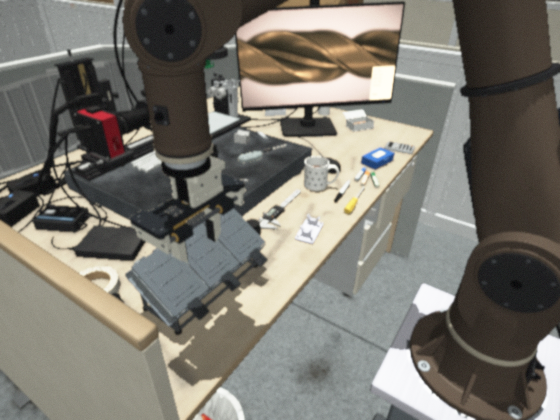

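```bash
python3 -m creep '[[[0,0,-3,0,0,0,0.3],[0,0,-7,0,0,0,0.3],[0,0,-10.5,0,0,0,0.3],[0,0,-12.5,0,0,0,0.3],[0,0,-12.5,0,0,0,0.3]]]'
python3 - <<'E'
from h import *
import cv2
f=[]
for n in("scene","top"):
    im=arm.get_image(n)[:,:,::-1]; im=im[180:340,110:290] if n=="scene" else im[140:250,130:270]
    cv2.imwrite(f"pics/{n}2.png",cv2.resize(im,None,fx=4,fy=4,interpolation=cv2.INTER_CUBIC))
E
```

```text
clock: 2.7
position: [0.4817, 0.2389, 0.1159]
ee_rot: [-0.075, -3.136, 0.005]
force: [0.6, -0.6, -0.1]
width: 0.646
```

View pics/scene2.png

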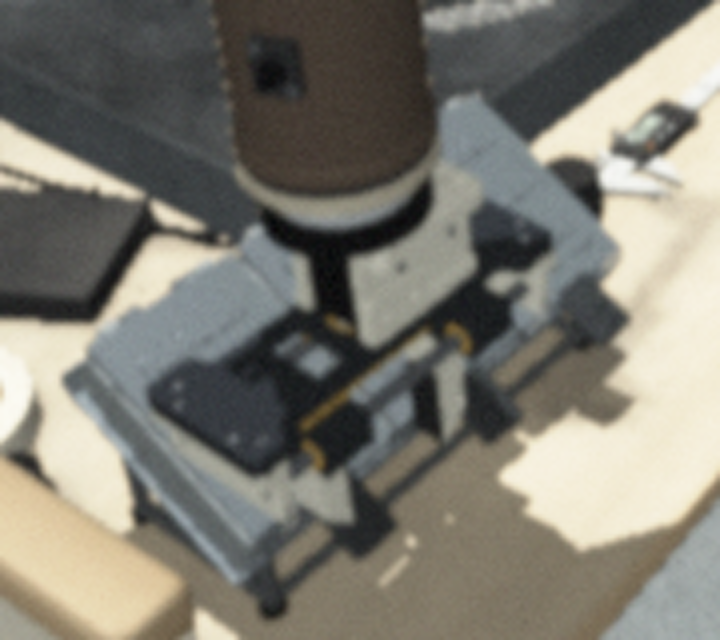

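View pics/top2.png

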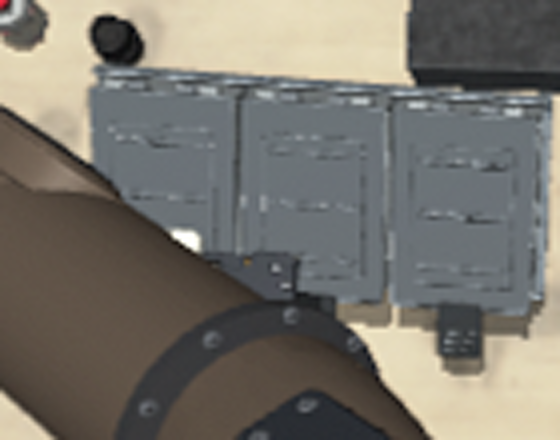

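The jaws sit about 12 mm too far right: in the crop the left finger is at (330,490) and the tab at (365,515). The measured pose agrees, so I'll correct this before going down.

```bash
python3 -m creep '[[[0.9,1.2,0,0,0,0,0.3],[0.9,1.2,0,0,0,0,0.3],[0.9,1.2,0,0,0,0,0.3]]]'
python3 -c "
from h import *
s=arm.observe();print(s['position'],R.from_rotvec(s['ee_rot']).as_matrix().round(3))"
```

```text
clock: 3.1
position: [0.4925, 0.253, 0.1199]
ee_rot: [0.074, 3.139, 0.001]
force: [-0.8, -0.4, -0.7]
width: 0.65
[0.49253371 0.25300032 0.11987635] [[-0.999  0.047  0.001]
 [ 0.047  0.999  0.001]
 [-0.001  0.001 -1.   ]]
```

```bash
python3 -m creep '[[[0,-0.2,-2.5,0,0,0,0.3],[-0.1,-0.2,-5,0,0,0,0.3],[-0.1,-0.2,-5,0,0,0,0.3]]]'
python3 -c "
from h import *
import cv2
s=arm.observe();print(s['position'],s['force'])
im=arm.get_image('scene')[180:340,110:290,::-1]
cv2.imwrite('pics/s3.png',cv2.resize(im,None,fx=4,fy=4,interpolation=cv2.INTER_CUBIC))"
```

```text
clock: 3.4
position: [0.4896, 0.2488, 0.0668]
ee_rot: [-0.075, -3.137, 0.004]
force: [-0.2, -0.4, 0.4]
width: 0.651
[0.48956477 0.24879613 0.06682551] [-0.1558318  -0.40244067  0.42578232]
```

View pics/s3.png

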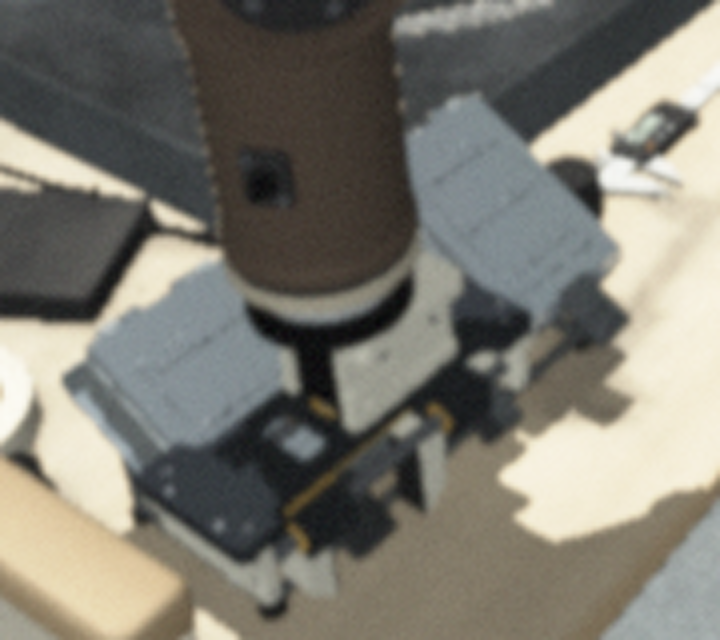

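The left tab is now between the fingers, at about (365,530) in the crop. I'll close the jaws on it.

```bash
python3 -m creep '[[[0.1,0,0,0,0,0,-1],[0.1,0,0,0,0,0,-1],[0.1,0,0,0,0,0,-1],[0.1,0,0,0,0,0,-1]]]' 30
```

```text
clock: 3.85
position: [0.4925, 0.2511, 0.0694]
ee_rot: [0.074, 3.14, 0.001]
force: [-0.1, 8.3, -0.2]
width: 0.355
```

```bash
python3 -m creep '[[[-0.35,0,0.6,0,0,0,-1],[-0.7,0,1.3,0,0,0,-1],[-1.1,0,2.8,0,0,0,-1],[-1.5,0.1,4.6,0,0,0,-1],[-1.6,0.1,5.5,0,0,0,-1]]]' 40
python3 -c "
from h import *
import cv2
im=arm.get_image('scene')[180:340,110:290,::-1]
cv2.imwrite('pics/s4.png',cv2.resize(im,None,fx=4,fy=4,interpolation=cv2.INTER_CUBIC))"
```

```text
clock: 4.35
position: [0.4752, 0.2532, 0.125]
ee_rot: [-0.072, -3.141, -0.003]
force: [-2.5, 6.4, -3.4]
width: 0.322
```

View pics/s4.png

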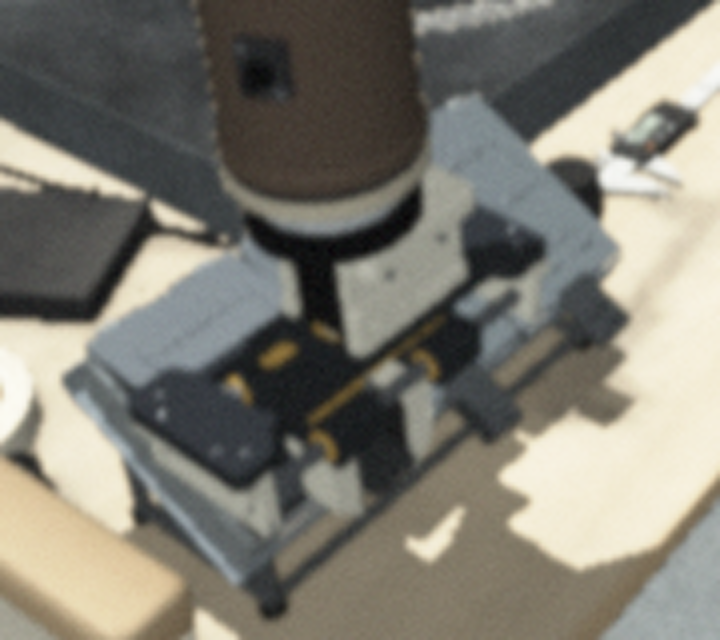

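The lid is coming up, with its tab held at about (390,450) in the crop.

```bash
python3 -m creep '[[[0,-0.1,2.1,0,0,0,-1],[0.3,-0.1,4.7,0,0,0,-1],[1.1,-0.1,7.2,0,0,0,-1],[2.3,-0.2,9.5,0,0,0,-1],[3.1,-0.2,10.6,0,0,0,-1]]]' 40
python3 -c "
from h import *
import cv2
im=arm.get_image('scene')[140:340,110:290,::-1]
cv2.imwrite('pics/s5.png',cv2.resize(im,None,fx=3,fy=3,interpolation=cv2.INTER_CUBIC))"
```

```text
clock: 4.9
position: [0.5007, 0.2522, 0.2308]
ee_rot: [-0.066, -3.131, -0.0]
force: [-26.9, 4.5, 8.1]
width: 0.321
```

View pics/s5.png

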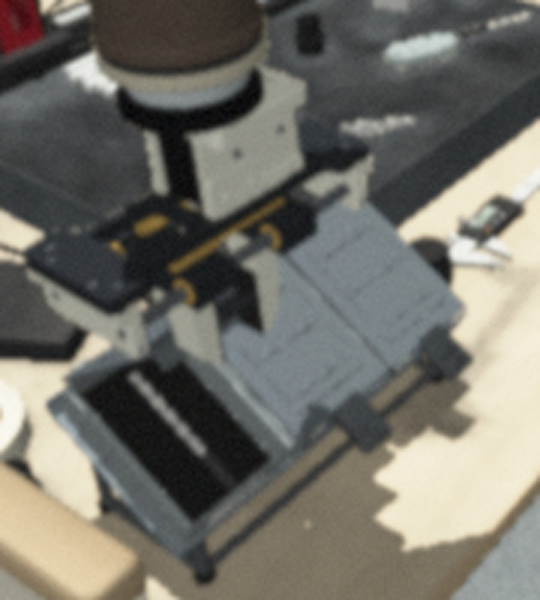

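The left tub holds a twisted grey part with a dark shank, at about (165,415) in the crop, so it looks like the drill. I'll swing the lid the rest of the way up with the path eased back a little, because 27 N radial force is building up.

```bash
python3 -m creep '[[[0.7,0,1.3,0,0,0,-1],[2.2,-0.1,2.7,0,0,0,-1],[3.8,-0.2,3.8,0,0,0,-1],[4.8,-0.2,4.3,0,0,0,-1]]]' 20
python3 -c "
from h import *
import cv2
im=arm.get_image('scene')[140:340,110:290,::-1]
cv2.imwrite('pics/s6.png',cv2.resize(im,None,fx=3,fy=3,interpolation=cv2.INTER_CUBIC))"
```

```text
clock: 5.35
position: [0.5507, 0.2505, 0.2761]
ee_rot: [-0.067, -3.135, -0.002]
force: [-25.3, -3.0, 32.4]
width: 0.321
```

View pics/s6.png

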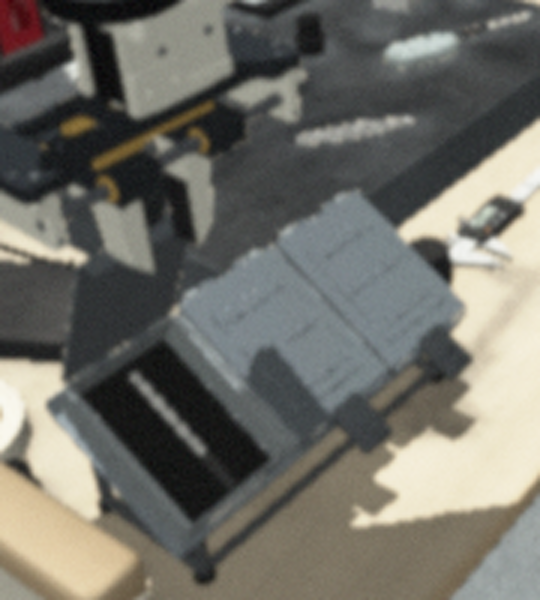

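The left lid is fully up and the tub holds the drill (twisted silver shape, dark shank at (225,475)). It isn't the stick, so I'll close this lid again. First I'll fit the hinge from the measured path.

```bash
python3 -m creep '[[[-0.2,0,-0.3,0,0,0,-1]]]' 20; python3 - <<'E'
from h import *
P=np.array([(.4925,.0714),(.4752,.127),(.5007,.2328),(.5507,.2781)])
f=lambda c:np.hypot(*(P-c[:2]).T)-c[2]
r=least_squares(f,[.62,.14,.15]);print(r.x,r.fun)
c=r.x
for h in(c,[.6255,.1395,.1496]):
  a=np.degrees(np.arctan2(P[:,1]-h[1],h[0]-P[:,0]));print(a.round(1),np.hypot(*(P-h[:2]).T).round(4))
E
```

```text
clock: 5.5
position: [0.5495, 0.2509, 0.2749]
ee_rot: [-0.069, -3.138, -0.004]
force: [-31.0, -7.7, 54.3]
width: 0.315
[0.62701661 0.14533959 0.15329778] [ 0.0002007  -0.00037746  0.00034209 -0.00016532]
[-28.8  -6.9  34.7  60.1] [0.1535 0.1529 0.1536 0.1531]
[-27.1  -4.8  36.8  61.6] [0.1494 0.1508 0.1558 0.1575]
```

```bash
python3 -m creep '[[[-0.1,0,0.1,0,0,0,-1],[-0.1,0,0.1,0,0,0,-1]]]' 6; python3 -c "
from h import *
import cv2
im=arm.get_image('scene')[100:340,90:330,::-1]
cv2.imwrite('pics/s7.png',cv2.resize(im,None,fx=2.5,fy=2.5,interpolation=cv2.INTER_CUBIC))"
```

```text
clock: 5.7
position: [0.5502, 0.2503, 0.2735]
ee_rot: [0.07, 3.141, 0.004]
force: [-12.0, 2.2, 20.5]
width: 0.321
```

View pics/s7.png

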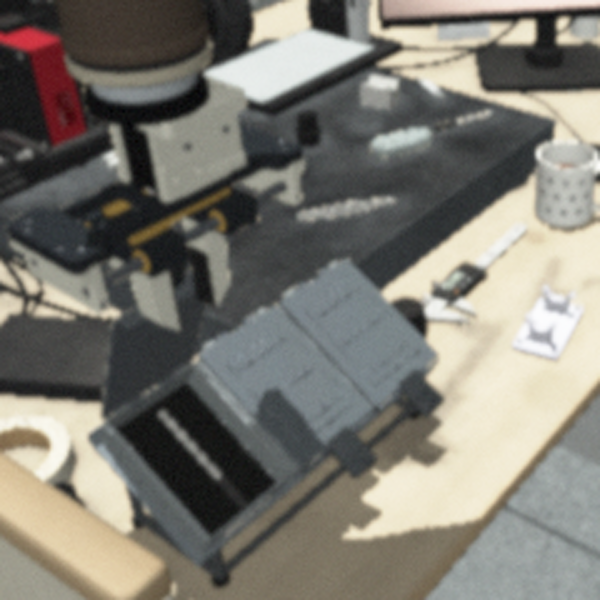

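```bash
python3 -m creep '[[[-1.7,0,-1.0,0,0,0,-1],[-3.3,0.1,-2.5,0,0,0,-1],[-4.6,0.2,-4.1,0,0,0,-1],[-5.7,0.2,-5.9,0,0,0,-1],[-6.6,0.3,-7.8,0,0,0,-1]]]' 8; python3 -c "
from h import *
import cv2
im=arm.get_image('scene')[100:340,90:330,::-1]
cv2.imwrite('pics/s8.png',cv2.resize(im,None,fx=2.5,fy=2.5,interpolation=cv2.INTER_CUBIC))"
```

```text
clock: 6.25
position: [0.4836, 0.2529, 0.1932]
ee_rot: [-0.07, -3.14, -0.004]
force: [-9.8, 4.3, 5.7]
width: 0.322
```

View pics/s8.png

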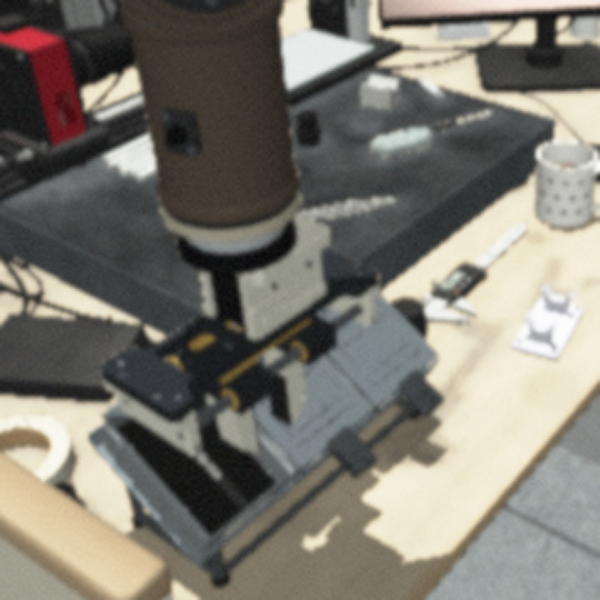

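```bash
python3 -m creep '[[[-0.7,0,-2.6,0,0,0,-1],[-0.9,0,-5.3,0,0,0,-1],[-0.6,0,-7.9,0,0,0,-1],[0.1,0,-10.2,0,0,0,-1],[0.7,-0.1,-11.7,0,0,0,-1]]]' 10;  python3 -m creep '[[[0,0,-0.3,0,0,0,-1],[0.2,0,-0.6,0,0,0,-1],[0.4,0,-1.1,0,0,0,-1],[0.4,0,-1.3,0,0,0,-1]]]' 50
```

```text
clock: 6.8
position: [0.4844, 0.2525, 0.0726]
ee_rot: [-0.063, -3.128, -0.001]
force: [-28.5, 12.9, -7.3]
width: 0.324
clock: 7.2
position: [0.4888, 0.2524, 0.0604]
ee_rot: [-0.063, -3.129, -0.001]
force: [-22.9, 9.9, -5.6]
width: 0.316
```

```bash
python3 -m creep '[[[0,0,0,0,0,0,0.2],[0,0,0,0,0,0,0.2],[0,0,4,0,0,0,0.2],[0,0,8,0,0,0,0.2],[0,0,9,0,0,0,-1]]]' 30;  python3 -c "
from h import *
import cv2
im=arm.get_image('scene')[180:340,110:290,::-1]
cv2.imwrite('pics/s9.png',cv2.resize(im,None,fx=4,fy=4,interpolation=cv2.INTER_CUBIC))"
```

```text
clock: 7.7
position: [0.4786, 0.2478, 0.15]
ee_rot: [-0.06, -3.111, 0.02]
force: [-57.3, -6.1, 4.5]
width: 0.552
```

View pics/s9.png

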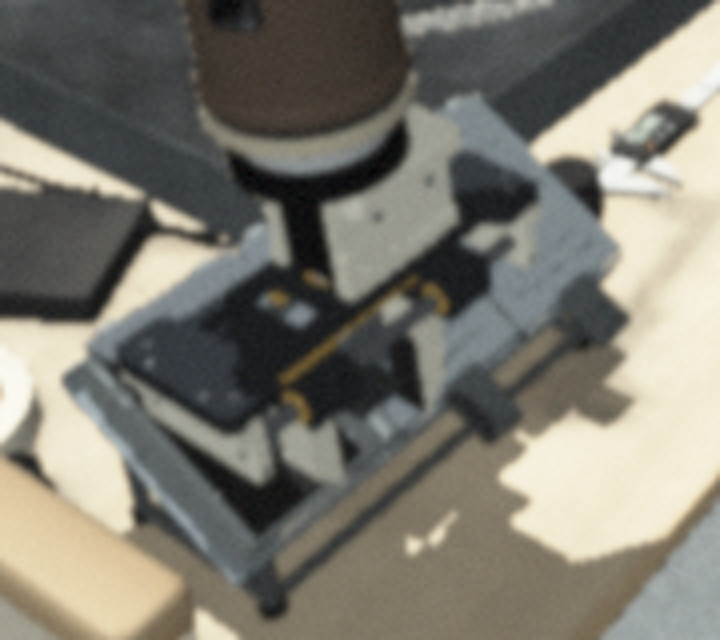

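The lid has come up again with the fingers, at about 25°. With -57 N in x, the lid's front edge must be catching the fingers. I'll back the hand off towards the robot.

```bash
python3 -m creep '[[[-1,0,0,0,0,0,0.2],[-2.5,0,0,0,0,0,0.2],[-4,0,0,0,0,0,0.2],[-5,0,2,0,0,0,-1],[-5,0,5,0,0,0,-1]]]' 30;  python3 -c "
from h import *
import cv2
im=arm.get_image('scene')[180:340,110:290,::-1]
cv2.imwrite('pics/s10.png',cv2.resize(im,None,fx=4,fy=4,interpolation=cv2.INTER_CUBIC))"
```

```text
clock: 8.25
position: [0.4451, 0.2486, 0.202]
ee_rot: [-0.072, -3.138, 0.004]
force: [0.8, -0.0, 0.5]
width: 0.472
```

View pics/s10.png

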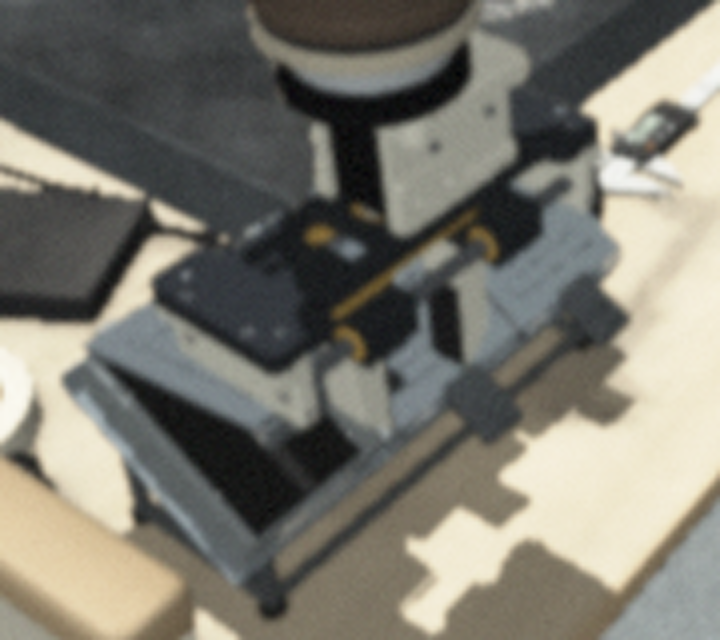

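Free now; the lid stands at about 30°. I'll shut the jaws and press the tab down from above.

```bash
python3 -m creep '[[[1.5,0.2,1,0,0,0,-1],[2.7,0.2,1,0,0,0,-1],[2.7,0.2,1,0,0,0,-1],[2.7,0.2,-1.5,0,0,0,-1],[2.7,0.2,-4,0,0,0,-1]]]' 30; python3 -m creep '[[[0.2,0,-2,0,0,0,-1],[0.6,0,-4,0,0,0,-1],[1.2,0,-6,0,0,0,-1],[1.6,0,-7,0,0,0,-1],[1.7,0,-7.3,0,0,0,-1]]]'; python3 -c "
from h import *
import cv2
im=arm.get_image('scene')[180:340,110:290,::-1]
cv2.imwrite('pics/s11.png',cv2.resize(im,None,fx=4,fy=4,interpolation=cv2.INTER_CUBIC))"
```

```text
clock: 8.8
position: [0.474, 0.2515, 0.1617]
ee_rot: [0.075, 3.141, 0.0]
force: [0.1, -0.3, -0.5]
width: 0.02
clock: 9.3
position: [0.4894, 0.2516, 0.0905]
ee_rot: [-0.073, -3.138, 0.004]
force: [-17.8, -10.3, 49.2]
width: 0.01
```

View pics/s11.png

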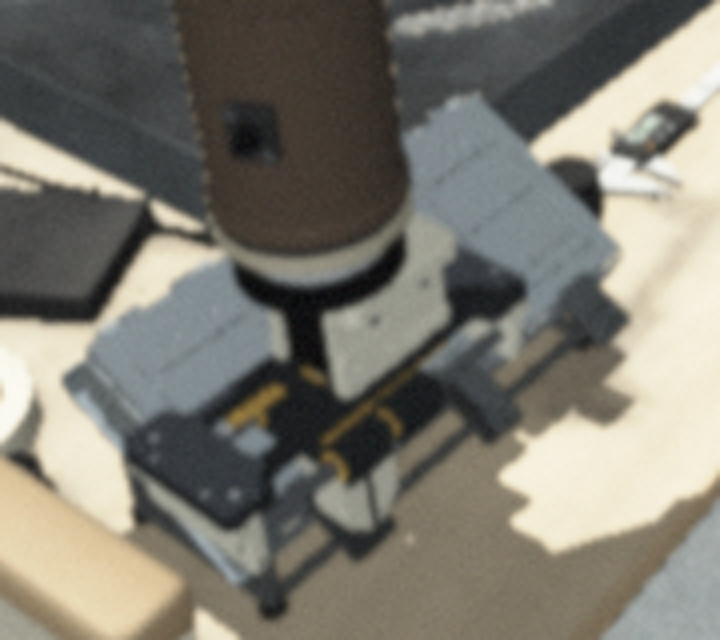

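```bash
python3 -m creep '[[[0,0,3,0,0,0,-1],[0,-2,6,0,0,0,0.2],[-0.2,-6,6,0,0,0,0.2],[-0.5,-9.8,6,0,0,0,0.2],[-0.5,-9.8,6,0,0,0,0.2]]]' 20; python3 -c "
from h import *
import cv2
s=arm.observe();print(s['position'],s['joints'].round(2))
im=arm.get_image('scene')[180:340,110:290,::-1]
cv2.imwrite('pics/s12.png',cv2.resize(im,None,fx=4,fy=4,interpolation=cv2.INTER_CUBIC))
im=arm.get_image('top')[140:250,130:270,::-1]
cv2.imwrite('pics/t12.png',cv2.resize(im,None,fx=4,fy=4,interpolation=cv2.INTER_CUBIC))"
```

```text
clock: 9.85
position: [0.4857, 0.1473, 0.1488]
ee_rot: [-0.084, -3.139, 0.007]
force: [0.5, 0.2, -0.1]
width: 0.304
[0.48566933 0.14731772 0.14879895] [ 0.19  0.48 -0.8   1.92  0.43  0.92  0.7 ]
```

View pics/s12.png

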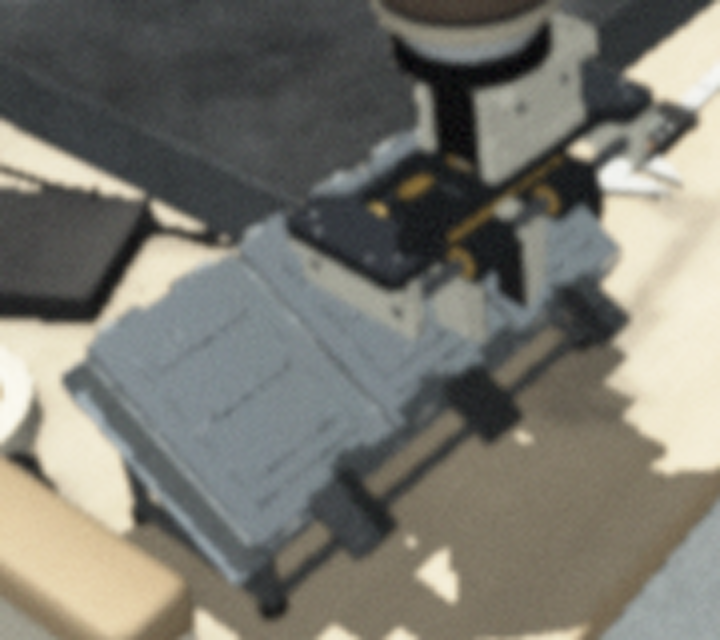

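View pics/t12.png

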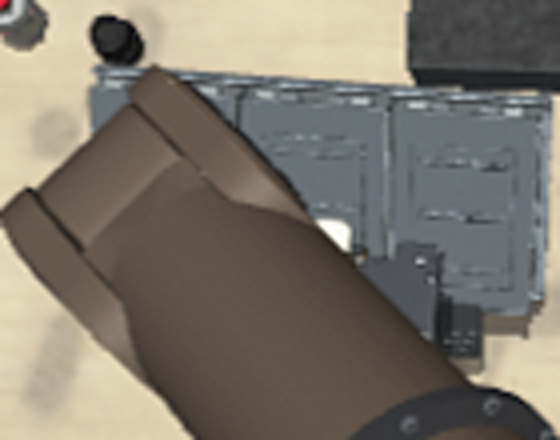

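The left lid looks shut flat again, with its tab at about (355,515) in the crop. Next is the middle tab.

```bash
python3 -m creep '[[[0,0.2,-2,0,0,0,0.3],[0,0.2,-4,0,0,0,0.3],[0,0.2,-4,0,0,0,0.3]]]' 20; python3 -c "
from h import *
import cv2
s=arm.observe();print(s['position'],s['ee_rot'])
im=arm.get_image('scene')[180:340,110:290,::-1]
cv2.imwrite('pics/s13.png',cv2.resize(im,None,fx=4,fy=4,interpolation=cv2.INTER_CUBIC))"
```

```text
clock: 10.25
position: [0.4845, 0.1566, 0.1078]
ee_rot: [-0.071, -3.137, 0.001]
force: [-0.3, 0.6, 0.1]
width: 0.636
[0.48454176 0.15655494 0.10778492] [-7.06604216e-02 -3.13707678e+00  5.40613556e-04]
```

View pics/s13.png

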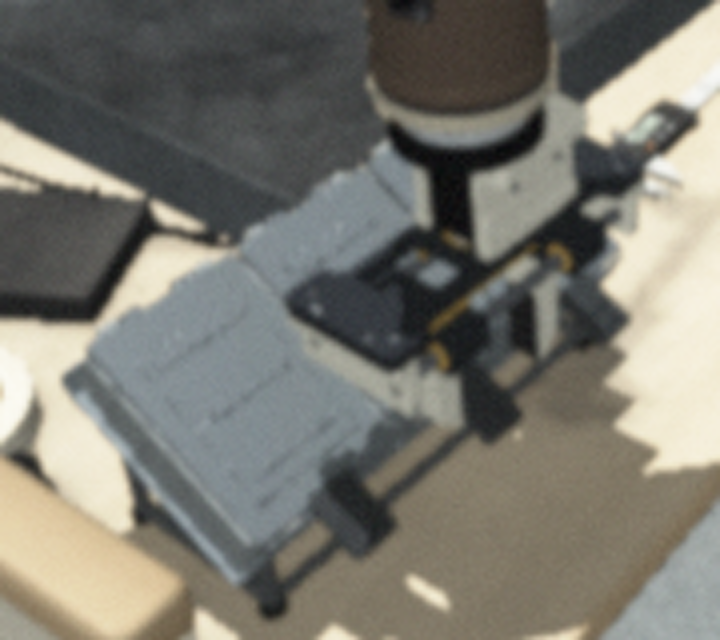

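```bash
python3 -m creep '[[[0,-0.3,-2,0,0,0,0.3],[0,-0.3,-3.6,0,0,0,0.3],[0,-0.3,-3.6,0,0,0,-1],[0,-0.3,-3.6,0,0,0,-1],[0,-0.3,-3.6,0,0,0,-1]]]' 30; python3 -m creep '[[[0,0,0,0,0,0,-1]]]' 40
```

```text
clock: 10.8
position: [0.4867, 0.1535, 0.0749]
ee_rot: [0.073, 3.139, 0.001]
force: [-0.8, -0.3, -0.1]
width: 0.438
clock: 10.9
position: [0.4868, 0.154, 0.0749]
ee_rot: [0.073, 3.139, 0.003]
force: [-0.8, 13.8, -2.4]
width: 0.35
```

```bash
python3 -m creep '[[[-0.35,0,0.7,0,0,0,-1],[-0.7,0,1.6,0,0,0,-1],[-1.4,0,4.2,0,0,0,-1],[-1.7,0,6.8,0,0,0,-1],[-1.4,0,9.5,0,0,0,-1]]]' 40;python3 -c "
from h import *
import cv2
im=arm.get_image('scene')[140:340,110:310,::-1]
cv2.imwrite('pics/s14.png',cv2.resize(im,None,fx=3,fy=3,interpolation=cv2.INTER_CUBIC))"
```

```text
clock: 11.4
position: [0.4704, 0.1561, 0.1703]
ee_rot: [-0.068, -3.14, -0.007]
force: [1.5, 9.3, -3.2]
width: 0.318
```

View pics/s14.png

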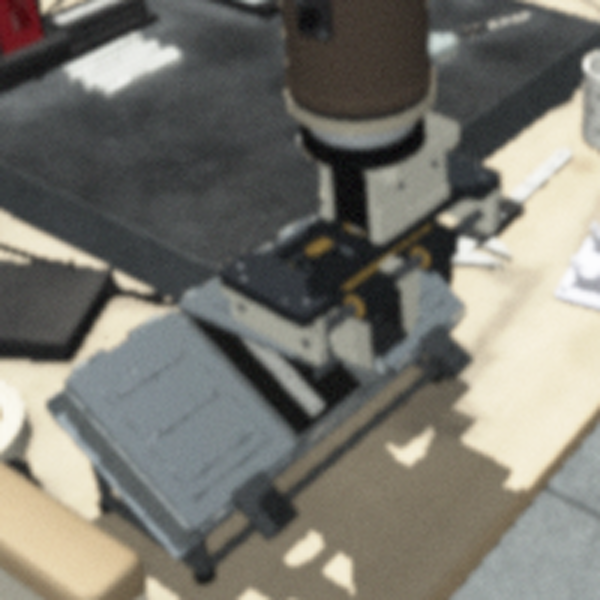

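The middle tub holds a plain white bar, visible at about (300,385) in the crop. I'll keep swinging the lid up.

```bash
python3 -m creep '[[[0.7,-0.1,2.6,0,0,0,-1],[1.8,-0.1,5.0,0,0,0,-1],[3.3,-0.2,7.1,0,0,0,-1],[5.2,-0.2,9.0,0,0,0,-1],[7.0,-0.3,10.3,0,0,0,-1]]]' 25;python3 -c "
from h import *
import cv2
im=arm.get_image('scene')[140:340,110:310,::-1]
cv2.imwrite('pics/s15.png',cv2.resize(im,None,fx=3,fy=3,interpolation=cv2.INTER_CUBIC))"
```

```text
clock: 11.95
position: [0.5387, 0.1534, 0.2747]
ee_rot: [-0.067, -3.137, -0.004]
force: [-14.3, 6.7, 12.5]
width: 0.324
```

View pics/s15.png

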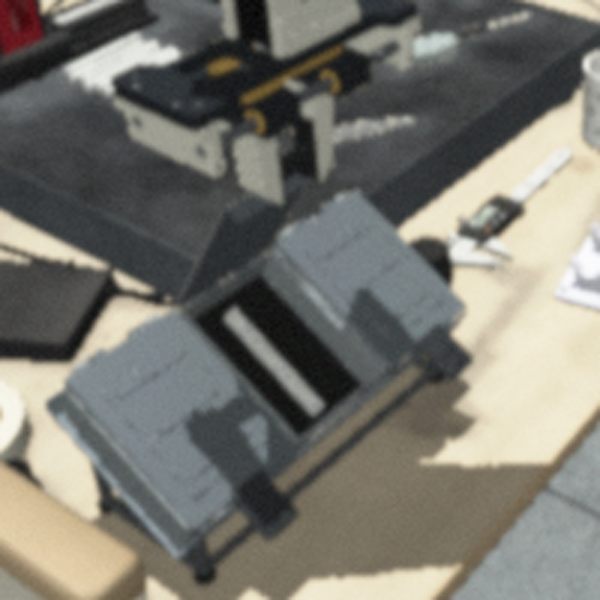

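The white bar lies in the middle tub, with its ends at about (232,315) and (318,408) in the crop. I'll swing the lid a little further, let go, back off, and measure the bar.

```bash
python3 -m creep '[[[0.8,0,0.4,0,0,0,-1],[1.5,0,0.6,0,0,0,-1],[1.5,0,0.6,0,0,0,0.1],[1.5,0,0.6,0,0,0,0.1],[1.5,0,1.6,0,0,0,0.1]]]' 15;python3 -m creep '[[[0,0,2,0,0,0,-0.1],[-1,0,5,0,0,0,-0.1],[-4,0,8,0,0,0,-0.1],[-8,0,8,0,0,0,-0.1],[-12,0,8,0,0,0,-0.1]]]' 15;python3 -c "
from h import *
import cv2
for n,(a,b,c,d) in dict(scene=(140,340,110,310),top=(130,250,130,290)).items():
  im=arm.get_image(n)[:,:,::-1]; cv2.imwrite(f'pics/{n}16.png',im)
  im=im[a:b,c:d]
  cv2.imwrite(f'pics/{n}16c.png',cv2.resize(im,None,fx=3 if n=='scene' else 5,fy=3 if n=='scene' else 5,interpolation=cv2.INTER_CUBIC))"
```

```text
clock: 12.5
position: [0.5563, 0.1511, 0.2898]
ee_rot: [0.071, 3.139, 0.001]
force: [0.4, -0.2, 0.2]
width: 0.462
clock: 13.0
position: [0.4361, 0.1503, 0.3687]
ee_rot: [0.074, 3.139, 0.001]
force: [-0.5, 0.1, 0.3]
width: 0.449
```

View pics/scene16c.png

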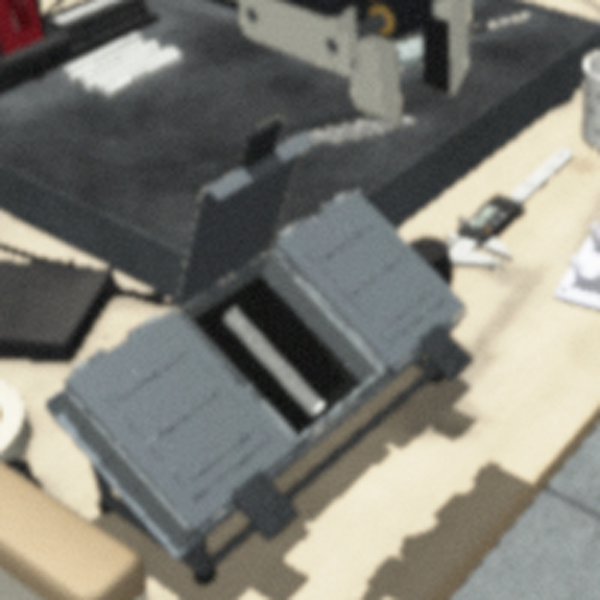

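View pics/top16c.png

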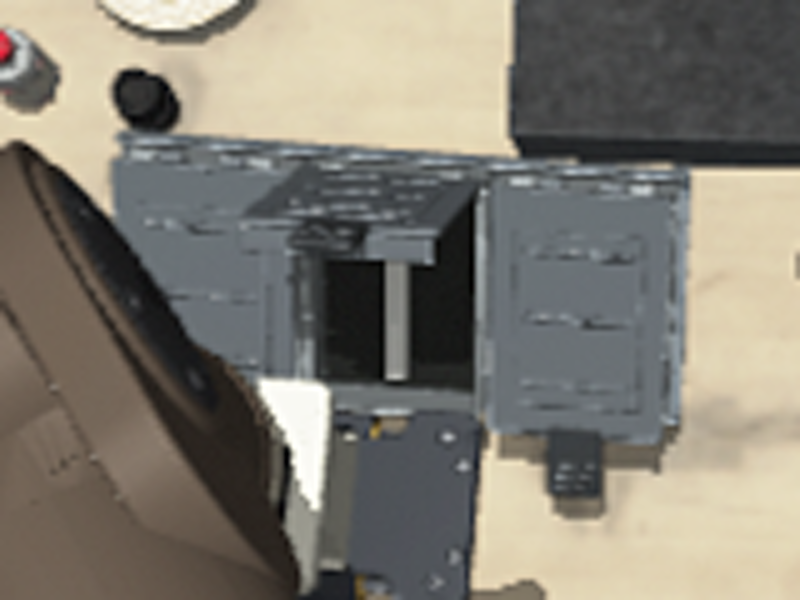

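```bash
python3 - <<'E'
from h import *
p=np.array([.6218,.1478,.1393,-.044]);Q=rackR(p[3])
t=lambda a:np.array(a)/5+[130,130]
s=lambda a:np.array(a)/3+[110,140]
def on(n,uv,nn=-.022):
    m=CM[n];f=210/np.tan(np.radians(m["vfov"]/2));M=m["cam_to_world"]
    d=M[:3,:3]@np.array([(uv[0]-m["cx"])/f,(uv[1]-m["cy"])/f,1]);o=M[:3,3]-p[:3]
    k=(nn-o@Q[:,2])/(d@Q[:,2]); P=o+k*d; return (Q.T@P).round(4)
print("scene far/near",on("scene",s((233,311))),on("scene",s((317,404))))
print("top",on("top",t((398,264))),on("top",t((398,379))))
# tub rim corners check n=0
print("tub near inner corners",on("top",t((478,390)),-.005))
c=Q@[-.065,0,-.027]+p[:3];print("nominal center",c.round(4),Q[:,2].round(3))
E
```

```text
scene far/near [-0.0181  0.0034 -0.022 ] [-0.1143  0.004  -0.022 ]
top [-0.0567  0.0026 -0.022 ] [-0.1224  0.0026 -0.022 ]
tub near inner corners [-0.1182 -0.0434 -0.005 ]
nominal center [0.579  0.1497 0.0834] [-0.5    0.022  0.866]
```

```bash
cat > tgt.py <<'E'
import sys
from h import *
p=np.array([.6218,.1478,.1393,-.044]);Q=rackR(p[3])
def to(P,D):
    s=arm.observe()
    print("pos",s["position"].round(4),"shift cm",((np.array(P)-s["position"])*100).round(2),"turn",np.degrees((R.from_matrix(D)*R.from_rotvec(s["ee_rot"]).inv()).as_rotvec()).round(1),"F",s["force"].round(1))
Dg=np.c_[-Q[:,0],Q[:,1],-Q[:,2]]
if __name__=="__main__":
    for n in(.10,.02,-.013): to(p[:3]+Q@[-.068,.003,n],Dg)
E
python3 tgt.py
```

```text
pos [0.4325 0.151  0.3688] shift cm [  8.06   0.46 -17.69] turn [ -1.2 -29.9   0. ] F [-0.1  0.4  0.4]
pos [0.4325 0.151  0.3688] shift cm [ 12.06   0.29 -24.61] turn [ -1.2 -29.9   0. ] F [-0.1  0.4  0.4]
pos [0.4325 0.151  0.3688] shift cm [ 13.71   0.21 -27.47] turn [ -1.2 -29.9   0. ] F [-0.1  0.4  0.4]
```

```bash
python3 -m creep '[[[0,0,-3.5,-0.2,-6,0,-0.3],[0.5,0.1,-7,-0.5,-12,0,-0.3],[2,0.2,-10.5,-0.7,-18,0,-0.3],[5,0.3,-14,-1,-24,0,-0.3],[7.5,0.4,-17,-1.2,-29.9,0,-0.3]]]' 15; python3 -m creep '[[[0.5,0,-0.7,0,0,0,-0.3]]]'; python3 tgt.py; python3 -c "
from h import *
print(arm.observe()['joints'].round(2))"
```

```text
clock: 13.6
position: [0.5018, 0.1468, 0.2144]
ee_rot: [0.077, 2.665, -0.03]
force: [1.5, -2.5, 0.4]
width: 0.352
clock: 13.7
position: [0.5061, 0.1464, 0.2064]
ee_rot: [0.075, 2.667, -0.033]
force: [-0.2, 0.7, -0.4]
width: 0.352
pos [0.5061 0.1464 0.2064] shift cm [ 0.7   0.91 -1.45] turn [ 0.5 -2.9  0.9] F [-0.2  0.7 -0.4]
pos [0.5061 0.1464 0.2064] shift cm [ 4.7   0.74 -8.37] turn [ 0.5 -2.9  0.9] F [-0.2  0.7 -0.4]
pos [0.5061 0.1464 0.2064] shift cm [  6.35   0.67 -11.23] turn [ 0.5 -2.9  0.9] F [-0.2  0.7 -0.4]
[ 0.12  0.22 -0.78  2.18  0.88  0.61  0.21]
```

```bash
python3 -m creep '[[[0.7,0.5,-1.5,0.3,-1.5,0.5,-0.3],[1.8,0.7,-3.2,0.3,-1.5,0.5,-0.3],[2.5,0.7,-4.5,0.3,-1.5,0.5,-0.3],[2.5,0.7,-4.5,0.3,-1.5,0.5,-0.3]]]' 15; python3 tgt.py;python3 -c "
from h import *
import cv2
for n,(a,b,c,d) in dict(scene=(140,340,110,310),top=(130,250,130,290)).items():
  im=arm.get_image(n)[:,:,::-1]; cv2.imwrite(f'pics/{n}17.png',im)
  im=im[a:b,c:d]
  cv2.imwrite(f'pics/{n}17c.png',cv2.resize(im,None,fx=3 if n=='scene' else 5,fy=3 if n=='scene' else 5,interpolation=cv2.INTER_CUBIC))"
```

```text
clock: 14.1
position: [0.5319, 0.1536, 0.1622]
ee_rot: [0.068, 2.644, -0.021]
force: [0.1, -0.4, -0.2]
width: 0.352
pos [0.5319 0.1536 0.1622] shift cm [-1.88  0.2   2.97] turn [ 0.1 -1.5  0.5] F [ 0.1 -0.4 -0.2]
pos [0.5319 0.1536 0.1622] shift cm [ 2.12  0.02 -3.96] turn [ 0.1 -1.5  0.5] F [ 0.1 -0.4 -0.2]
pos [0.5319 0.1536 0.1622] shift cm [ 3.77 -0.05 -6.81] turn [ 0.1 -1.5  0.5] F [ 0.1 -0.4 -0.2]
```

View pics/scene17c.png

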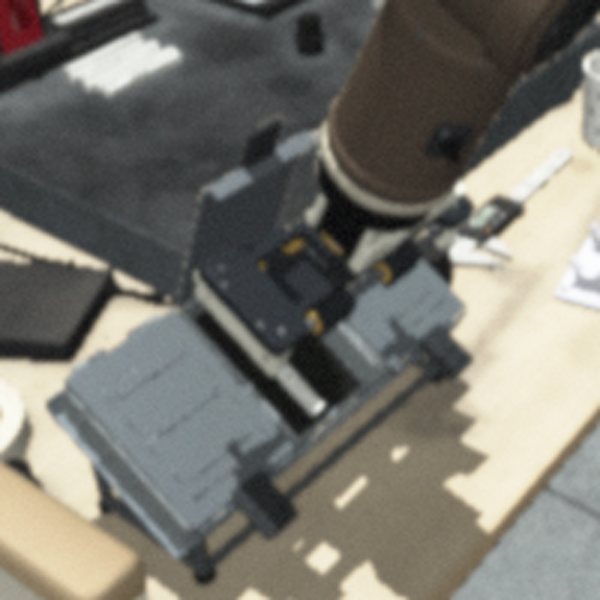

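```bash
python3 -m creep '[[[1,0,-1.9,0.1,-1.5,0.5,-0.3],[2.1,0,-3.9,0.1,-1.5,0.5,-0.3],[2.9,0,-5.2,0.1,-1.5,0.5,-0.3],[2.9,0,-5.2,0.1,-1.5,0.5,-0.3]]]' 15; python3 tgt.py|tail -1;python3 -c "
from h import *
import cv2
for n,(a,b,c,d) in dict(scene=(160,310,130,280)).items():
  im=arm.get_image(n)[:,:,::-1]; cv2.imwrite(f'pics/{n}18.png',im)
  im=im[a:b,c:d]
  cv2.imwrite(f'pics/{n}18c.png',cv2.resize(im,None,fx=4,fy=4,interpolation=cv2.INTER_CUBIC))"
```

```text
clock: 14.6
position: [0.561, 0.1535, 0.1111]
ee_rot: [0.058, 2.617, -0.015]
force: [-0.6, 0.0, 0.1]
width: 0.346
pos [0.561  0.1535 0.1111] shift cm [ 0.86 -0.04 -1.71] turn [-0.   0.1 -0. ] F [-0.6  0.   0.1]
```

View pics/scene18c.png

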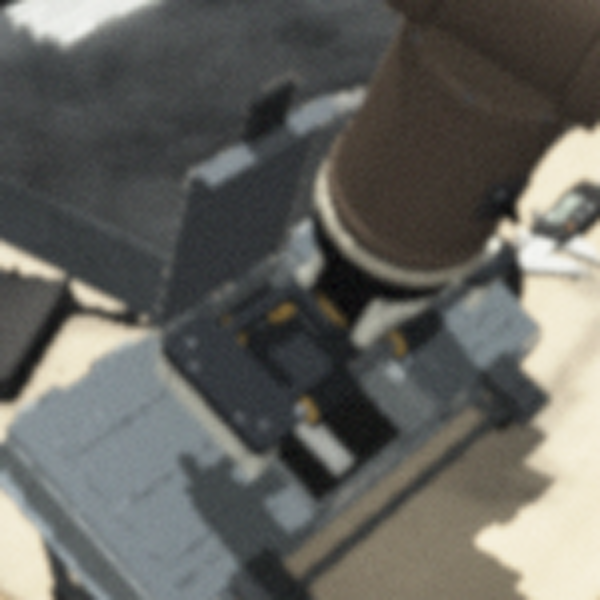

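Orientation is right, the lid is clear and nothing is touching. The stick's front end shows at (325,450), in line between the fingers. I'll go down the last part in small steps and watch the force.

```bash
python3 -m creep '[[[0.5,0,-0.95,0,0,0,-0.3],[0.7,0,-1.35,0,0,0,-0.3]]]' 15; python3 tgt.py|tail -1;python3 -m creep '[[[0.1,0,-0.17,0,0,0,-0.3],[0.1,0,-0.17,0,0,0,-0.3]]]'; python3 tgt.py|tail -1
```

```text
clock: 14.85
position: [0.568, 0.154, 0.0991]
ee_rot: [0.057, 2.614, -0.013]
force: [-0.3, -0.6, -0.7]
width: 0.347
pos [0.568  0.154  0.0991] shift cm [ 0.16 -0.09 -0.5 ] turn [-0.1  0.2 -0. ] F [-0.3 -0.6 -0.7]
clock: 15.05
position: [0.5687, 0.1539, 0.0972]
ee_rot: [0.056, 2.615, -0.014]
force: [-0.0, 0.2, 1.0]
width: 0.349
pos [0.5687 0.1539 0.0972] shift cm [ 0.09 -0.08 -0.31] turn [-0.1  0.1 -0.1] F [-0.   0.2  1. ]
```

```bash
python3 -m creep '[[[0.1,-0.05,-0.17,0,0,0,-0.3],[0.1,-0.05,-0.17,0,0,0,-0.3]]]'; python3 tgt.py|tail -1; python3 -m creep '[[[0.05,0,-0.1,0,0,0,-0.3],[0.05,0,-0.1,0,0,0,-0.3]]]'; python3 tgt.py|tail -1
```

```text
clock: 15.25
position: [0.5688, 0.1539, 0.0969]
ee_rot: [0.055, 2.613, -0.014]
force: [-21.8, -3.5, 31.0]
width: 0.349
pos [0.5688 0.1539 0.0969] shift cm [ 0.08 -0.08 -0.28] turn [-0.   0.2 -0.1] F [-21.8  -3.5  31. ]
clock: 15.45
position: [0.5689, 0.1539, 0.0967]
ee_rot: [0.054, 2.612, -0.014]
force: [-31.7, -6.0, 47.3]
width: 0.352
pos [0.5689 0.1539 0.0967] shift cm [ 0.07 -0.08 -0.27] turn [ 0.   0.3 -0.2] F [-31.7  -6.   47.3]
```

The fingers touch the floor at TCP z = 0.097, about 3 mm above the estimate. I'll back off a little and close on the stick.

```bash
python3 -m creep '[[[-0.2,0,0.36,0,0,0,-0.3],[-0.2,0,0.36,0,0,0,-0.3],[-0.2,0,0.36,0,0,0,-1],[-0.2,0,0.36,0,0,0,-1],[-0.2,0,0.36,0,0,0,-1]]]' 20; python3 tgt.py|tail -1; python3 -m creep '[[[0,0,0,0,0,0,-1],[0,0,0,0,0,0,-1]]]' 30; python3 tgt.py|tail -1
```

```text
clock: 15.95
position: [0.5682, 0.1533, 0.0969]
ee_rot: [0.057, 2.616, -0.014]
force: [-0.9, -0.1, 0.7]
width: 0.136
pos [0.5682 0.1533 0.0969] shift cm [ 0.14 -0.02 -0.29] turn [-0.1  0.1 -0. ] F [-0.9 -0.1  0.7]
clock: 16.15
position: [0.5681, 0.1533, 0.0969]
ee_rot: [0.057, 2.616, -0.014]
force: [0.0, -0.0, 0.2]
width: 0.113
pos [0.5681 0.1533 0.0969] shift cm [ 0.15 -0.02 -0.29] turn [-0.1  0.1 -0.1] F [ 0.  -0.   0.2]
```

Gripped at 10.4 mm opening against an 11 mm stick. I'll lift along the tub's z.

```bash
python3 -m creep '[[[-0.5,0,0.9,0,0,0,-1],[-1.5,0,2.6,0,0,0,-1],[-2.5,0.1,4.3,0,0,0,-1],[-4,0.2,7,0,0,0,-1],[-6,0.3,10.4,0,0,0,-1]]]' 30; python3 -c "
from h import *
import cv2
s=arm.observe();print(s['joints'].round(2),s['width'])
im=arm.get_image('scene')[:,:,::-1]
im=im[120:320,110:310]
cv2.imwrite('pics/s19.png',cv2.resize(im,None,fx=3,fy=3,interpolation=cv2.INTER_CUBIC))"
```

```text
clock: 16.65
position: [0.5073, 0.1561, 0.2009]
ee_rot: [0.057, 2.619, -0.014]
force: [0.1, -0.9, 0.9]
width: 0.117
[ 0.03  0.21 -0.71  2.22  1.    0.55  0.06] 0.11688991623253434
```

View pics/s19.png

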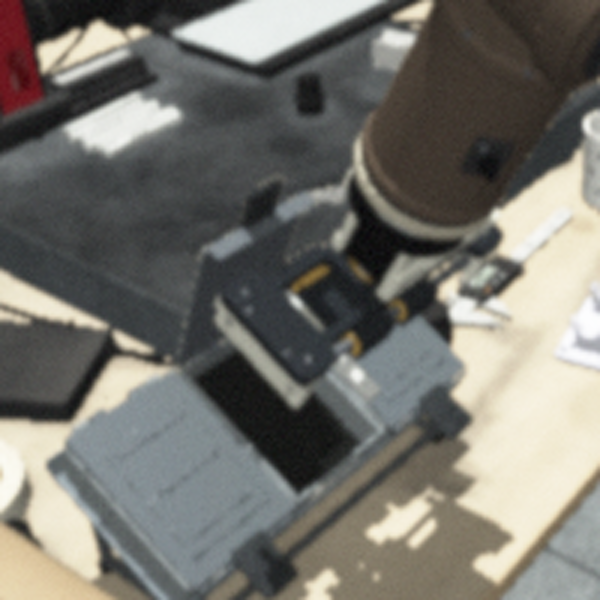

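The stick is out and the tub is empty. I'll level the tool, then yaw it towards the rest.

```bash
cat >> tgt.py <<'E'
def rest(z,yaw=101.35,cx=.4749,cy=-.1777):
    a=np.radians(yaw); x=np.array([np.cos(a),np.sin(a),0]);zz=np.array([0,0,-1.]);D=np.c_[x,np.cross(zz,x),zz]
    to((cx,cy,z),D); return D
E
python3 -m creep '[[[-1,0,1,0.2,6,0,-1],[-2.5,-1,2,0.5,12,0,-1],[-4,-2.5,2.5,0.8,18,0,-1],[-5,-5,2.5,1,24,0,-1],[-5.5,-8,2.5,1.3,30,0,-1]]]'
python3 -c "
from tgt import *
rest(.12)"
```

```text
clock: 17.2
position: [0.4527, 0.0764, 0.2274]
ee_rot: [-0.065, -3.139, -0.005]
force: [1.6, -0.2, -0.4]
width: 0.111
pos [0.4527 0.0764 0.2274] shift cm [  2.22 -25.41 -10.74] turn [ -0.2   0.  -76.3] F [ 1.6 -0.2 -0.4]
```

```bash
python3 -m creep '[[[0.4,-2.5,-0.5,0,0,-8,-1],[0.8,-5,-1,0,0,-16,-1],[1.2,-7.5,-1.5,0,0,-24,-1],[1.6,-10,-2,0,0,-32,-1],[2,-12.5,-2,0,0,-40,-1]]]'
python3 -m creep '[[[0,-2.5,-1,0,0,-8,-1],[0,-5,-2,0,0,-16,-1],[0,-7.5,-3,0,0,-24,-1],[0,-10,-4,0,0,-32,-1],[0,-12,-5,0,0,-36,-1]]]'
python3 -m creep '[[[0,0,0,0,0,0,-1],[0,0,0,0,0,0,-1]]]'
python3 -c "
from tgt import *
rest(.12)
import cv2
for n,(a,b,c,d) in dict(scene=(150,300,230,390),top=(160,270,270,410)).items():
  im=arm.get_image(n)[:,:,::-1]; cv2.imwrite(f'pics/{n}20.png',im)
  im=im[a:b,c:d]
  cv2.imwrite(f'pics/{n}20c.png',cv2.resize(im,None,fx=4,fy=4,interpolation=cv2.INTER_CUBIC))"
```

```text
clock: 17.7
position: [0.4727, -0.05, 0.2053]
ee_rot: [1.147, 2.925, -0.001]
force: [0.4, 0.1, -0.7]
width: 0.112
clock: 18.2
position: [0.4729, -0.1704, 0.1555]
ee_rot: [1.994, 2.425, -0.001]
force: [-0.7, 1.3, 0.3]
width: 0.116
clock: 18.4
position: [0.473, -0.1685, 0.1558]
ee_rot: [1.986, 2.433, -0.0]
force: [-1.0, 0.3, -0.5]
width: 0.112
pos [ 0.473  -0.1685  0.1558] shift cm [ 0.19 -0.92 -3.58] turn [ 0.   0.  -0.2] F [-1.   0.3 -0.5]
```

View pics/scene20c.png

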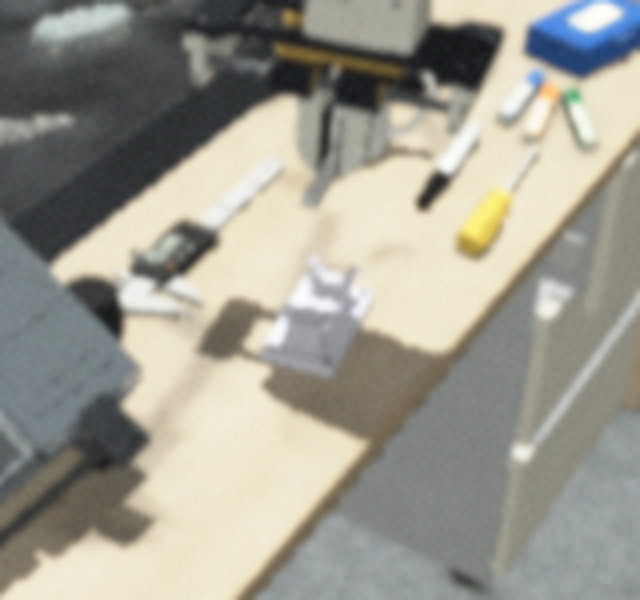

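View pics/top20c.png

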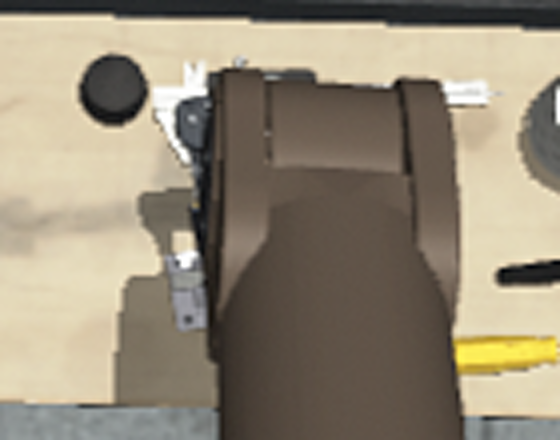

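```bash
python3 - <<'E'
from h import *
import cv2
im=cv2.imread("pics/scene20.png")[165:215,290:340]
cv2.imwrite("pics/c20.png",cv2.resize(im,None,fx=12,fy=12,interpolation=cv2.INTER_CUBIC))
s=arm.observe()
Rm=R.from_rotvec(s["ee_rot"]).as_matrix()
c=s["position"]+Rm[:,2]*.013; print(c)
for o in(-.005,0,.005): print(proj("scene",[c+Rm[:,0]*(.0515+o)]),proj("scene",[c-Rm[:,0]*(.0515+o)]))
E
```

```text
[ 0.47353621 -0.16758075  0.1434544 ]
[[306.77675808 199.20516502]] [[317.69039955 182.09858998]]
[[306.14498328 200.1954397 ]] [[318.23549415 181.24418207]]
[[305.50824271 201.19349799]] [[318.77665377 180.39594202]]
```

View pics/c20.png

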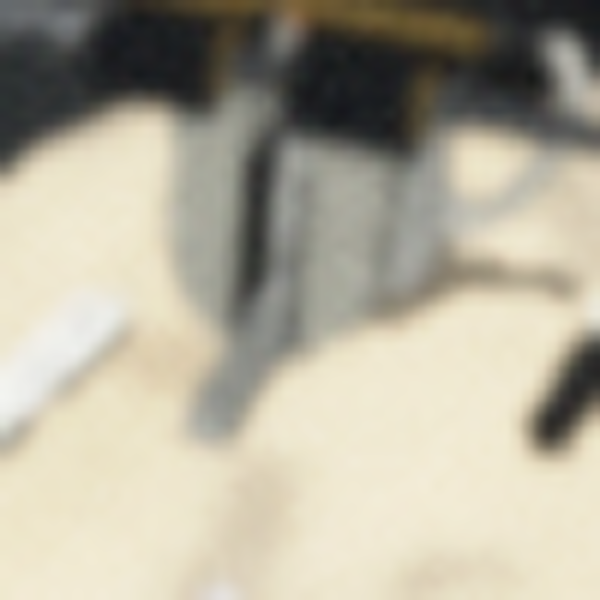

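The stick is level and square. Its near end is at px (307.5,199.6), where about (306.5,199.7) was predicted, so it is centred in the jaws to about 3 mm. Going down.

```bash
python3 -m creep '[[[0.2,-0.7,-2,0,0,-0.2,-1],[0.2,-0.7,-5,0,0,-0.2,-1],[0.2,-0.7,-8,0,0,-0.2,-1],[0.2,-0.7,-9.6,0,0,-0.2,-1],[0.2,-0.7,-9.6,0,0,-0.2,-1]]]'
python3 -c "
from tgt import *
rest(.044,cy=-.176)
import cv2
for n,(a,b,c,d) in dict(scene=(180,280,260,360)).items():
  im=arm.get_image(n)[:,:,::-1]; cv2.imwrite(f'pics/{n}21.png',im)
  im=im[a:b,c:d]
  cv2.imwrite(f'pics/{n}21c.png',cv2.resize(im,None,fx=6,fy=6,interpolation=cv2.INTER_CUBIC))"
```

```text
clock: 19.0
position: [0.4742, -0.1742, 0.0587]
ee_rot: [-1.988, -2.43, 0.001]
force: [-0.2, 0.5, -0.3]
width: 0.11
pos [ 0.4742 -0.1742  0.0587] shift cm [ 0.07 -0.18 -1.47] turn [-0.  -0.1 -0.1] F [-0.2  0.5 -0.3]
```

View pics/scene21c.png

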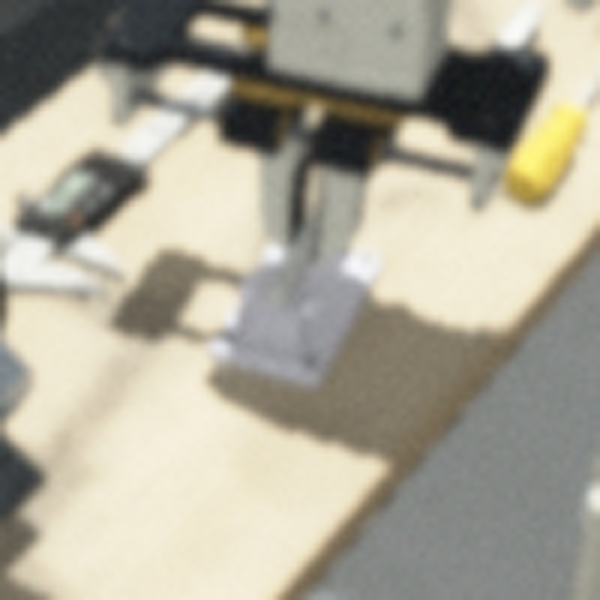

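```bash
python3 -m creep '[[[0.1,-0.2,-0.5,0,0,0,-1],[0.1,-0.2,-1.0,0,0,0,-1],[0.1,-0.2,-1.0,0,0,0,-1]]]'
python3 -m creep '[[[0,0,-0.2,0,0,0,-1],[0,0,-0.2,0,0,0,-1]]]';python3 -m creep '[[[0,0,-0.15,0,0,0,-1],[0,0,-0.15,0,0,0,-1]]]'
```

```text
clock: 19.35
position: [0.4764, -0.1778, 0.0503]
ee_rot: [1.991, 2.428, 0.0]
force: [0.2, 0.2, 0.1]
width: 0.111
clock: 19.55
position: [0.4762, -0.1777, 0.0483]
ee_rot: [1.991, 2.428, 0.0]
force: [0.1, 1.0, -0.3]
width: 0.113
clock: 19.75
position: [0.4762, -0.1776, 0.0466]
ee_rot: [1.991, 2.428, 0.0]
force: [-0.3, -0.5, -0.5]
width: 0.116
```

```bash
python3 -m creep '[[[-0.1,0.1,-0.15,0,0,0,-1],[-0.1,0.1,-0.15,0,0,0,-1]]]'
python3 -m creep '[[[0,0,-0.15,0,0,0,-1],[0,0,-0.15,0,0,0,-1]]]';python3 -m creep '[[[0,0,-0.1,0,0,0,-1],[0,0,-0.1,0,0,0,-1]]]'
```

```text
clock: 19.95
position: [0.4754, -0.1766, 0.0452]
ee_rot: [1.99, 2.428, 0.001]
force: [0.4, -0.3, 0.3]
width: 0.111
clock: 20.15
position: [0.4761, -0.1766, 0.044]
ee_rot: [1.99, 2.428, 0.002]
force: [2.5, -0.2, 1.8]
width: 0.114
clock: 20.35
position: [0.4763, -0.1765, 0.0433]
ee_rot: [1.989, 2.427, 0.002]
force: [1.2, 0.9, 7.5]
width: 0.112
```

The stick is seated: 7.5 N at TCP z = 0.043, where 0.044 was expected. I'll release and lift straight up.

```bash
python3 -m creep '[[[0,0,0,0,0,0,-0.6],[0,0,0,0,0,0,-0.4],[0,0,0,0,0,0,-0.3],[0,0,0,0,0,0,-0.3]]]'
python3 -m creep '[[[0,0,2,0,0,0,-0.3],[0,0,5,0,0,0,-0.3],[0,0,8,0,0,0,-0.3],[0,3,12,0,0,0,-0.3],[0,8,15,0,0,8,-1]]]'
python3 -m creep '[[[0,5,1,0,0,8,-1],[0,10,2,0,0,16,-1],[0,15,3,0,0,24,-1],[0,20,4,0,0,32,-1]]]'
python3 -c "
from tgt import *
import cv2
print(arm.observe()['position'])
for n,(a,b,c,d) in dict(scene=(180,280,260,360),top=(180,270,280,380)).items():
  im=arm.get_image(n)[:,:,::-1]; cv2.imwrite(f'pics/{n}22.png',im)
  im=im[a:b,c:d]
  cv2.imwrite(f'pics/{n}22c.png',cv2.resize(im,None,fx=6,fy=6,interpolation=cv2.INTER_CUBIC))"
```

```text
clock: 20.75
position: [0.4747, -0.1767, 0.0424]
ee_rot: [1.992, 2.429, -0.001]
force: [-0.1, -0.1, 0.1]
width: 0.344
clock: 21.25
position: [0.4756, -0.1051, 0.1906]
ee_rot: [1.82, 2.556, 0.0]
force: [1.0, -0.6, 0.4]
width: 0.301
clock: 21.65
position: [0.4746, 0.0937, 0.2282]
ee_rot: [1.033, 2.965, -0.0]
force: [-5.2, -21.8, 8.3]
width: 0.01
[0.47457594 0.0936785  0.22816015]
```

View pics/scene22c.png

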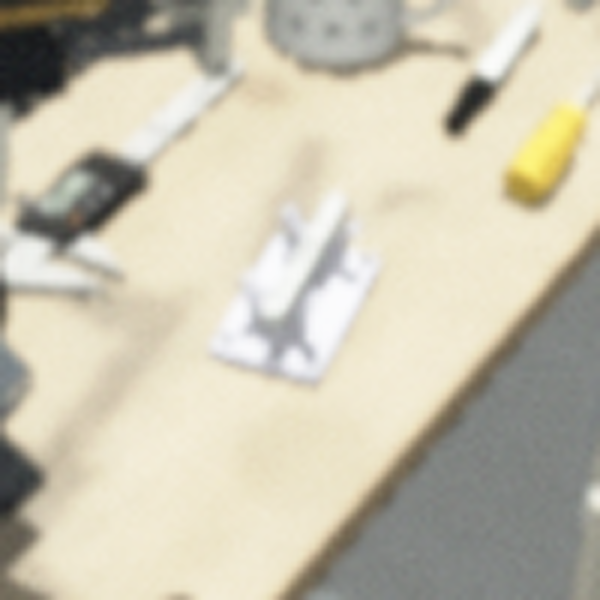

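View pics/top22c.png

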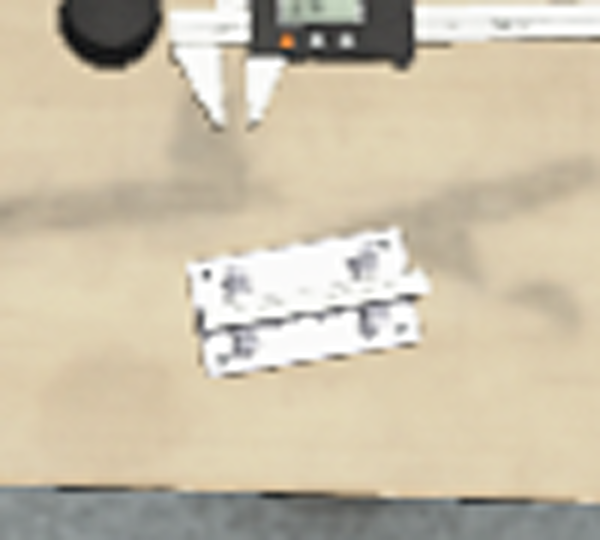

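The stick lies across both saddles. The tool reads -22 N in y, though, so it seems to have touched the raised middle lid. I'll back off and look.

```bash
python3 -m creep '[[[-2,-3,1,0,0,0,-1],[-5,-4,3,0,0,0,-1]]]'
python3 -c "
from tgt import *
c=lambda a:np.array(a)/6+[280,180]
P=[onz('top',c(q),.034) for q in((203,320),(428,288))]
m=(P[0]+P[1])/2;d=P[0]-P[1];print(m,np.linalg.norm(d),np.degrees(np.arctan2(d[1],d[0])))
y=np.array([-np.sin(np.radians(11.35)),np.cos(np.radians(11.35))]);e=(m-[.4749,-.1777,0.034])[:2];print('along',e@y,'across',e@[y[1],-y[0]])
import cv2
s=arm.observe();print(s['position'],s['force'])
im=arm.get_image('scene')[:,:,::-1]; cv2.imwrite('pics/s23.png',im)"
```

```text
clock: 21.95
position: [0.4244, 0.0503, 0.2563]
ee_rot: [-1.042, -2.961, 0.001]
force: [-0.4, -1.1, 1.5]
width: 0.004
[ 0.47195587 -0.18020941  0.034     ] 0.10359301939898645 99.80364506008375
along -0.0018809182451575742 across -0.003380412657069936
[0.42437076 0.05025002 0.25626925] [-0.43200944 -1.13269526  1.46647438]
```

View pics/s23.png

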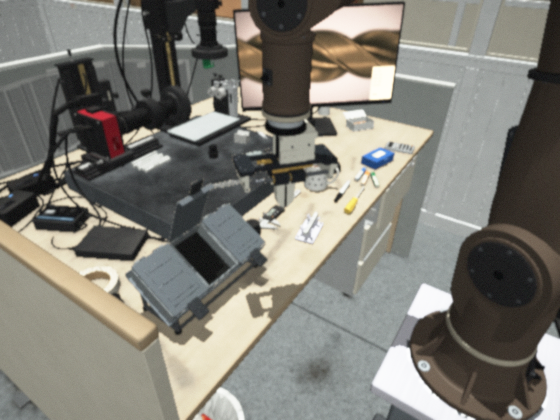

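View pics/top22.png

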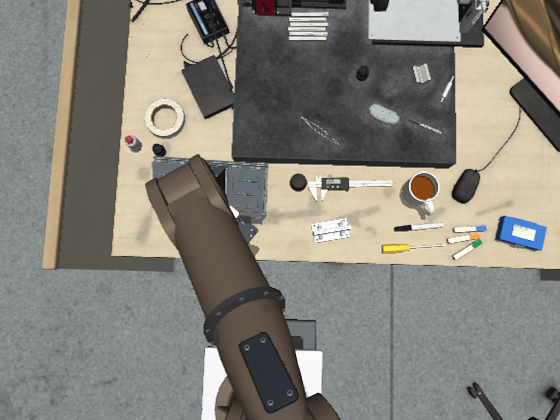

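The stick measures 103.6 mm long, 1.9 mm off centre along the rest and 0.027 rad off, so all is within limits. The middle lid is still up. I'll go over and behind it to push it shut.

```bash
python3 -m creep '[[[0,2,4,0,0,8,-1],[0,4,8,0,0,16,-1],[1,6,12,0,0,24,-1],[4,8,14.5,0,0,32,-1],[8,10,14.5,0,0,36,-1]]]'
python3 -m creep '[[[4,0,0,0,0,0,-1],[8,0,0,0,0,0,-1],[11.5,0,0,0,0,0,-1],[11.5,0,0,0,0,0,-1]]]'
python3 -c "
from tgt import *
import cv2
x=np.array([-np.cos(.044),np.sin(.044),0]);zz=np.array([0,0,-1.]);D=np.c_[x,np.cross(zz,x),zz]
to((.60,.150,.285),D);print(arm.observe()['joints'].round(2))
im=arm.get_image('scene')[60:320,60:380,::-1]; cv2.imwrite('pics/s24.png',cv2.resize(im,None,fx=2.2,fy=2.2))"
```

```text
clock: 22.5
position: [0.5064, 0.1536, 0.4071]
ee_rot: [0.068, 3.133, 0.003]
force: [1.5, -0.5, 1.2]
width: 0.007
clock: 22.9
position: [0.6237, 0.1506, 0.3995]
ee_rot: [-0.08, -3.139, -0.001]
force: [-0.2, -0.2, -0.7]
width: 0.005
pos [0.6237 0.1506 0.3995] shift cm [ -2.37  -0.06 -11.45] turn [-0.  -0.1  0.4] F [-0.2 -0.2 -0.7]
[ 0.14  0.5  -0.8   1.21  0.35  1.57  0.93]
```

View pics/s24.png

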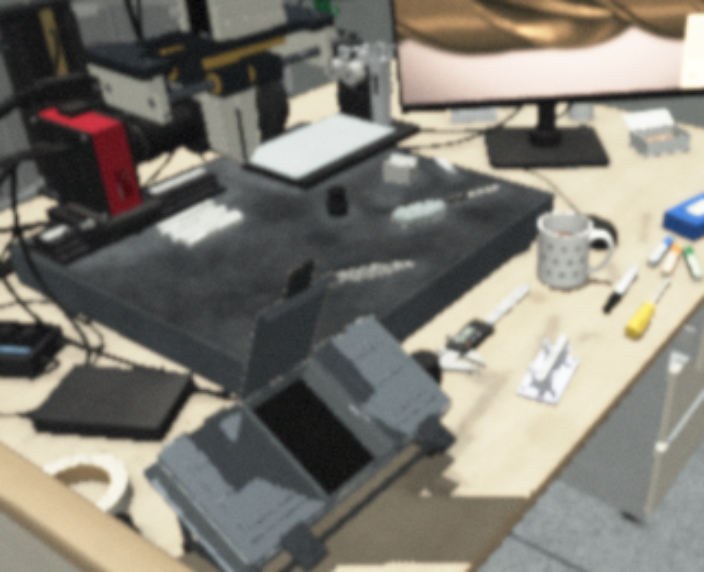

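```bash
python3 -m creep '[[[0,0,-4,0,0,0,-1],[0,0,-8.5,0,0,0,-1],[0,0,-11.4,0,0,0,-1],[-3,0,-11.4,0,0,0,-1],[-6,0,-11.4,0,0,0,-1]]]'
python3 -m creep '[[[-1.9,0,-1.3,0,0,0,-1],[-3.6,0,-2.9,0,0,0,-1],[-5.2,0.1,-4.7,0,0,0,-1],[-6.7,0.2,-6.8,0,0,0,-1],[-8,0.2,-9.2,0,0,0,-1]]]'
python3 -c "
from tgt import *
import cv2
im=arm.get_image('scene')[120:320,110:310,::-1]; cv2.imwrite('pics/s25.png',cv2.resize(im,None,fx=3,fy=3))"
```

```text
clock: 23.45
position: [0.5582, 0.1518, 0.2872]
ee_rot: [-0.075, -3.139, -0.001]
force: [1.1, 0.4, 1.4]
width: 0.002
clock: 23.95
position: [0.4787, 0.1543, 0.1968]
ee_rot: [0.074, 3.138, 0.001]
force: [-0.2, -0.2, 0.1]
width: 0.003
```

View pics/s25.png

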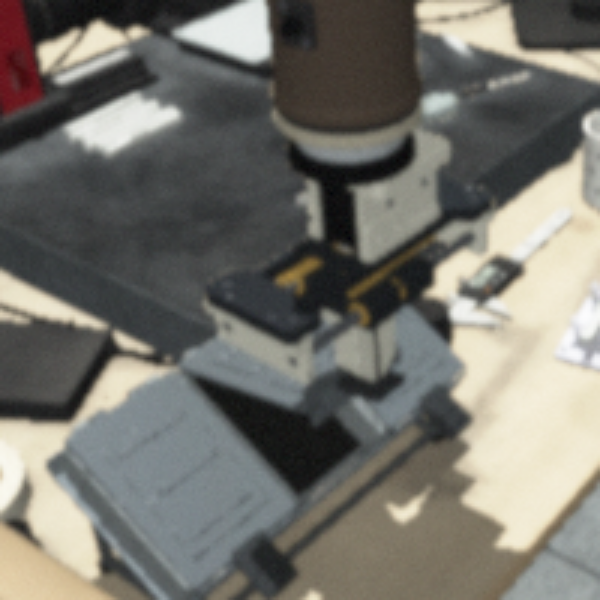

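The lid is following the fingers down; its tab is at about (385,385) in the crop.

```bash
python3 -m creep '[[[-0.4,0,-2.9,0,0,0,-1],[-0.4,0,-5,0,0,0,-1],[0,0,-7.2,0,0,0,-1],[0.4,0,-9.4,0,0,0,-1],[0.6,0,-10.2,0,0,0,-1]]]'
python3 -m creep '[[[0,0,-0.4,0,0,0,-1],[0,0,-0.6,0,0,0,-1],[0,0,-0.6,0,0,0,-1]]]'
```

```text
clock: 24.5
position: [0.4859, 0.1539, 0.094]
ee_rot: [0.074, 3.141, 0.0]
force: [-3.1, -2.0, 14.2]
width: 0.006
clock: 24.8
position: [0.4868, 0.1543, 0.0922]
ee_rot: [0.074, 3.137, -0.002]
force: [-10.2, -7.4, 38.3]
width: 0.008
```

```bash
python3 -m creep '[[[0,0,-0.25,0,0,0,-1],[0,0,-0.25,0,0,0,-1]]]'
python3 -m creep '[[[0,0,3,0,0,0,-1],[-1,0,7,0,0,0,-1],[-4,-4,11,0,0,0,-1],[-7,-8,13,0,0,0,-1],[-9,-12,13,0,0,0,-1]]]'
python3 -m creep '[[[-1,-4,2,0,0,0,-1],[-2,-8,4,0,0,0,-1],[-3,-12,5,0,0,0,-1],[-4,-16,5,0,0,0,-1],[-4,-20,5,0,0,0,-1]]]'
python3 -c "
from tgt import *
import cv2
for n,(a,b,c,d),f in (('scene',(180,340,110,290),4),('top',(140,250,130,270),5)):
  im=arm.get_image(n)[:,:,::-1]; cv2.imwrite(f'pics/{n}26.png',im)
  cv2.imwrite(f'pics/{n}26c.png',cv2.resize(im[a:b,c:d],None,fx=f,fy=f,interpolation=cv2.INTER_CUBIC))"
```

```text
clock: 25.0
position: [0.4873, 0.1544, 0.0911]
ee_rot: [0.074, 3.135, -0.002]
force: [-14.3, -10.9, 56.4]
width: 0.007
clock: 25.5
position: [0.4012, 0.0443, 0.2175]
ee_rot: [0.069, 3.136, 0.001]
force: [0.8, -1.4, 0.8]
width: 0.008
clock: 26.0
position: [0.36, -0.1577, 0.2663]
ee_rot: [0.075, 3.139, -0.002]
force: [0.3, 0.2, 0.3]
width: 0.008
```

View pics/scene26c.png

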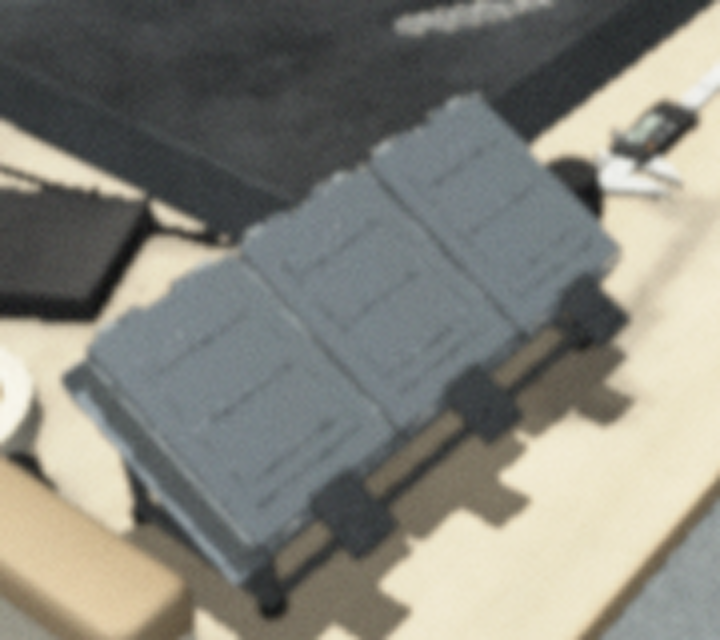

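View pics/top26.png

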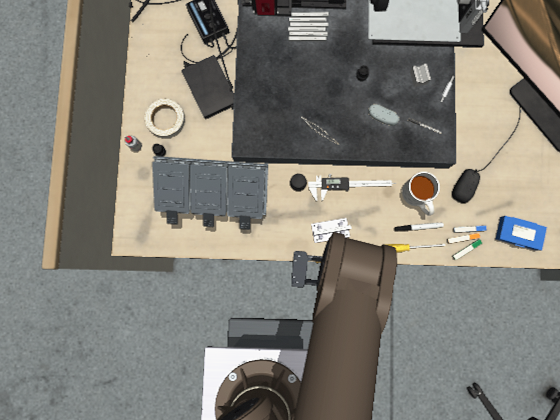

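All three lids look flat. I'll compare the tab positions with the first pictures; an unclicked lid would show a shift of several pixels. I'll check the stick again too.

```bash
python3 - <<'E'
import cv2,numpy as np
for n,tabs in(("scene",[(201,312),(234,286),(262,260)]),("top",[(172,218),(208,220),(245,224)])):
    a=cv2.imread(f"pics/{n}0.png",0);b=cv2.imread(f"pics/{n}26.png",0)
    for x,y in tabs:
        t=a[y-12:y+12,x-12:x+12];w=b[y-22:y+22,x-22:x+22]
        r=cv2.matchTemplate(w,t,cv2.TM_CCOEFF_NORMED);_,v,_,l=cv2.minMaxLoc(r);print(n,(x,y),round(v,2),"shift",l[0]-10,l[1]-10)
from h import *
p=np.array([.6218,.1478,.1393,-.044])
def tabp(th,k):
    M=rackR(p[3]);L=R.from_rotvec([0,th,0]).as_matrix()@[-.160,0,.003];return p[:3]+M@(L+[0,k*.097,0])
for n in("scene","top"): print(n,"unclicked shift",(proj(n,[tabp(.06,0)])-proj(n,[tabp(0,0)])).round(1))
im=cv2.imread("pics/scene26.png")[200:260,280:350];cv2.imwrite("pics/c26.png",cv2.resize(im,None,fx=9,fy=9,interpolation=cv2.INTER_CUBIC))
print(arm.observe()["force"])
E
```

```text
scene (201, 312) 1.0 shift 0 0
scene (234, 286) 1.0 shift 0 0
scene (262, 260) 1.0 shift 0 0
top (172, 218) 1.0 shift 0 0
top (208, 220) 1.0 shift 0 0
top (245, 224) 1.0 shift 0 0
scene unclicked shift [[ 1.3 -1.9]]
top unclicked shift [[-0.7  1.3]]
[-0.15776324  0.82770691  0.18459373]
```

View pics/c26.png

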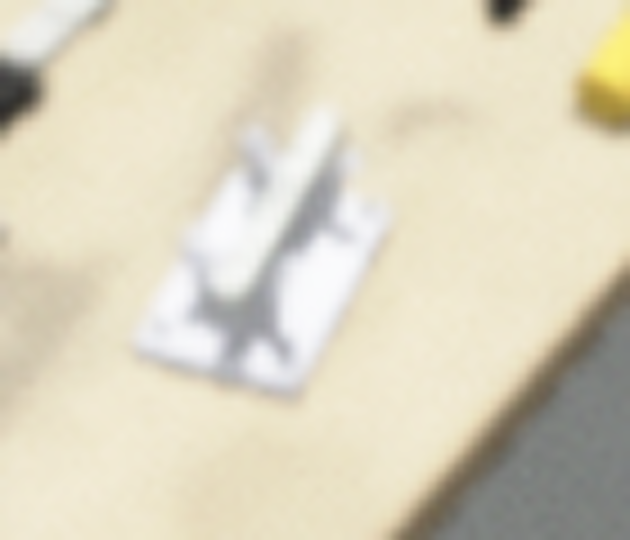

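```bash
python3 - <<'E'
from h import *
c=lambda a:np.array(a)/9+[280,200]
P=[onz('scene',c(q),.035) for q in((235,288),(325,114))]
m=(P[0]+P[1])/2;d=P[0]-P[1];print(P,m,np.linalg.norm(d),np.degrees(np.arctan2(d[1],d[0])))
y=np.array([-np.sin(np.radians(11.35)),np.cos(np.radians(11.35))]);e=(m-[.4749,-.1777,0.035])[:2];print('along',e@y,'across',e@[y[1],-y[0]])
# rest plate in scene
Q=[onz('scene',c(q),.008) for q in((138,345),(300,390),(393,215))]; print(np.round(Q,4),(Q[0]+Q[2])/2)
E
```

```text
[array([ 0.4625172 , -0.12733896,  0.035     ]), array([ 0.48489991, -0.22296939,  0.035     ])] [ 0.47370855 -0.17515418  0.035     ] 0.09821489163428342 103.17319143186523
along 0.002730515275909255 across -0.0006671232929878376
[[ 0.489  -0.1165  0.008 ]
 [ 0.4373 -0.126   0.008 ]
 [ 0.4562 -0.2204  0.008 ]] [ 0.47262526 -0.16846691  0.008     ]
```

```bash
python3 -c "
from cell import arm
print(arm.sign_off())"
```

```text
the job is handed in; nothing more can be done
None
```

The stick was in the middle tub and now lies across both saddles of the inspection rest. All three lids are shut, and I handed the job in at about 26 s of the 72 s allowed.

I opened the left tub first, found the drill, and pressed its lid shut again. I then opened the middle tub, lifted the stick out, set it down on the rest, and pressed that lid shut. I never opened the right tub.

**Last checks**
- **Lids:** in both camera views all three tabs match the opening pictures with no shift. An unclicked lid would show about 2 px in the scene view. The pictures are my only evidence of the click, as no joint reading was available. I pressed the left and middle tabs down with about 50 N.
- **Stick on the rest:** it seated at about 7 N and at the expected height. In the top view it is about 2 mm off centre along the rest, 3 mm across, and 0.03 rad off in angle.
- **Bystanders and robot:** the bystanders look unmoved in the final top view. The gripper is well clear of everything and reads about zero force.

**What disagreed or went wrong**
- **Stick centring:** the blurrier scene view puts the stick between +3 mm and about -7 mm along the rest, depending on which reference I use for the rest. Both are inside the 15 mm limit.
- **Left lid:** while I was closing it the fingers caught its front edge and lifted it again, with up to 57 N at the wrist, before I pressed it shut.
- **Middle lid:** after I set the stick down, the gripper bumped the raised middle lid with about 22 N.
- **Tub floor:** it was about 3 mm higher than I had estimated, and the fingertips pressed on it with about 57 N before I gripped the stick.

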